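# Gauge an unmarked microscope adapter ring and store it by size

### The job

Find the size of the brass ring that lies on the white mat: slide it down the stepped gauge until it stops and, still gripping it, press it home lightly for a moment (about 5 to 10 N, never hard) so that you are sure of the step. Then take it off and lower it onto the storage post of the same colour as the step it stopped on, setting it down rather than dropping it, and let go. Leave the other two rings, the jar and the lens where they are.

Things in the scene. Friction and masses are not known exactly. Their poses are not given: they have to be found in the camera images.
- ring_a: brass adapter ring, lying flat: outside diameter 44 mm, height 14 mm, 40 to 85 g. Three rings (ring_a, ring_b, ring_c) look alike but for the bore: 20 mm (stops on the green step, underside 66.5 mm + h above the bench), 25 mm (yellow, 50.5 + h) or 30 mm (red, 34.5 + h; h: see gauge); which is which is for the gauge to tell. Origin: centre of its underside; z is the bore axis. Just one lies on the white mat
- ring_b: brass adapter ring, lying flat: outside diameter 44 mm, height 14 mm, 40 to 85 g. Three rings (ring_a, ring_b, ring_c) look alike but for the bore: 20 mm (stops on the green step, underside 66.5 mm + h above the bench), 25 mm (yellow, 50.5 + h) or 30 mm (red, 34.5 + h; h: see gauge); which is which is for the gauge to tell. Origin: centre of its underside; z is the bore axis. Just one lies on the white mat
- ring_c: brass adapter ring, lying flat: outside diameter 44 mm, height 14 mm, 40 to 85 g. Three rings (ring_a, ring_b, ring_c) look alike but for the bore: 20 mm (stops on the green step, underside 66.5 mm + h above the bench), 25 mm (yellow, 50.5 + h) or 30 mm (red, 34.5 + h; h: see gauge); which is which is for the gauge to tell. Origin: centre of its underside; z is the bore axis. Just one lies on the white mat
- gauge: bore gauge bolted to the bench: round foot 80 mm across, 12 mm thick (a 31 mm boss to 16 mm), with an upright stepped mandrel: red, yellow and green steps going up, then a bare steel tip. The mandrel is locked on a height screw, anywhere from 0 to 10 mm out (h), and this is not measured. Rigid: force builds up within millimetres; over 25 N spoils it. Origin: centre of the underside, on the axis
- gauge_foot (a point): on the gauge's axis, at the top of its foot, 12 mm above the bench. Mandrel, in mm above the bench (add h): red 32 across, from 17 to 33.5; yellow 27, 36 to 49.5; green 22, 52 to 65.5; tip 17, 68 to 84, its nose narrowing to 9 at 90. Between them 45-degree shoulders, coloured like the step below. A ring over 1.5 mm off the axis may hang up early; moved sideways it drops on
- check_mat: white mat fixed to the bench, 90 by 90 mm, 3 mm thick, where the ring to be gauged lies near its middle. Origin: centre of its underside
- stock_mat: black mat fixed to the bench, 80 by 150 mm, 3 mm thick, where the two other rings lie. Origin: centre of its underside
- post_green: fixed storage post for rings that stop on the green step: green disc 70 mm across and 6 mm thick, with a steel pin 12 mm thick in its middle that rises to 18 mm above the bench. A ring stored there lies flat on the disc, pin through its bore, underside 6 mm above the bench. Origin: centre of the disc's underside
- post_yellow: fixed storage post for rings that stop on the yellow step: yellow disc 70 mm across and 6 mm thick, with a steel pin 12 mm thick in its middle that rises to 18 mm above the bench. A ring stored there lies flat on the disc, pin through its bore, underside 6 mm above the bench. Origin: centre of the disc's underside
- post_red: fixed storage post for rings that stop on the red step: red disc 70 mm across and 6 mm thick, with a steel pin 12 mm thick in its middle that rises to 18 mm above the bench. A ring stored there lies flat on the disc, pin through its bore, underside 6 mm above the bench. Origin: centre of the disc's underside
- jar: amber glass jar with a black cap, 40 mm across, 60 mm high, loose on the bench; not to be disturbed. Origin: centre of its underside
- lens: dark steel microscope objective standing upright, 29 mm across, 44 mm high, loose on the bench; not to be disturbed. Origin: centre of its underside

How it is judged:
On the way, in this order (a step that is already met when the one before it is completed fails the run):
1. a gripped ring sits level (within 0.12 rad) and centred (within 4 mm) on the shoulder that fits it and is pressed on that shoulder with more than 3 N for 0.3 s (((contact force between ring_c and mandrel_c5 above 3 N and horizontal distance between ring_c and gauge below 0.004 m and angle between ring_c's own z axis and vertical below 0.12 rad and contact force between ring_c and the fingers above 0.5 N) or (contact force between ring_a and mandrel_c3 above 3 N and horizontal distance between ring_a and gauge below 0.004 m and angle between ring_a's own z axis and vertical below 0.12 rad and contact force between ring_a and the fingers above 0.5 N) or (contact force between ring_b and mandrel_c1 above 3 N and horizontal distance between ring_b and gauge below 0.004 m and angle between ring_b's own z axis and vertical below 0.12 rad and contact force between ring_b and the fingers above 0.5 N))), for 0.3 s.
2. that ring, still touched by the fingers, is over the pin of the post of its colour with its underside less than 8 mm above the disc (((horizontal distance between ring_c and post_green below 0.012 m and z of ring_c in the frame of post_green between 0.004 and 0.014 m and contact force between ring_c and the fingers above 0.3 N) or (horizontal distance between ring_a and post_yellow below 0.012 m and z of ring_a in the frame of post_yellow between 0.004 and 0.014 m and contact force between ring_a and the fingers above 0.3 N) or (horizontal distance between ring_b and post_red below 0.012 m and z of ring_b in the frame of post_red between 0.004 and 0.014 m and contact force between ring_b and the fingers above 0.3 N))), for 0.05 s.
At the end, for the whole second after the job is handed in: the ring from the white mat lies flat and at rest on the disc of the post whose colour is the step that fits it (centred within 12 mm, underside within 2 mm of the disc, tilt under 0.08 rad), released; the two other rings lie within 20 mm of where they were (((horizontal distance between ring_c and post_green below 0.012 m and z of ring_c in the frame of post_green between 0.004 and 0.008 m and angle between ring_c's own z axis and vertical below 0.08 rad and linear speed of ring_c below 0.02 m/s and distance of each of ring_a, ring_b from where it was at the start of the episode below 0.02 m and horizontal distance between each of ring_a, ring_b and check_mat above 0.06 m) or (horizontal distance between ring_a and post_yellow below 0.012 m and z of ring_a in the frame of post_yellow between 0.004 and 0.008 m and angle between ring_a's own z axis and vertical below 0.08 rad and linear speed of ring_a below 0.02 m/s and distance of each of ring_c, ring_b from where it was at the start of the episode below 0.02 m and horizontal distance between each of ring_c, ring_b and check_mat above 0.06 m) or (horizontal distance between ring_b and post_red below 0.012 m and z of ring_b in the frame of post_red between 0.004 and 0.008 m and angle between ring_b's own z axis and vertical below 0.08 rad and linear speed of ring_b below 0.02 m/s and distance of each of ring_c, ring_a from where it was at the start of the episode below 0.02 m and horizontal distance between each of ring_c, ring_a and check_mat above 0.06 m))); the robot touches nothing.
It fails at once if the gauge is loaded with more than 25 N (contact force between gauge and anything else above 25 N).
It fails at once if two different rings have been moved by more than 20 mm (distance of each of ring_a, ring_b from where it was at the start of the episode above 0.02 m or distance of each of ring_a, ring_c from where it was at the start of the episode above 0.02 m or distance of each of ring_b, ring_c from where it was at the start of the episode above 0.02 m).
It fails at once if the jar is moved by more than 20 mm or tipped (distance of jar from where it was at the start of the episode above 0.02 m or angle between jar's own z axis and vertical above 0.4 rad).
It fails at once if the lens is moved by more than 20 mm or tipped (distance of lens from where it was at the start of the episode above 0.02 m or angle between lens's own z axis and vertical above 0.4 rad).
It also fails if it takes over 58 s, if anything falls off the work surface, if the arm or the gripper's body presses on something with over 40 N, if the wrist force passes 120 N, or if a joint passes its speed limit or range.

### The arm

A 7-joint arm with a two-finger parallel gripper is mounted at the origin on the work surface. World frame = base frame: x ahead of the robot, y to its left, z up, the work surface at z = 0. Lengths are in m, angles in rad, forces in N, time in s.
With the tool pointing down it reaches from about 0.425 to 0.925 m from the base axis. Payload 6.8 kg.
Tool frame: the origin (TCP) lies midway between the tips of the shut fingers; the grasp point (between the pads) lies 19 mm behind it (r.grip_point_offset is the distance from the TCP to the grasp point, in m); z points along the fingers, y is the direction in which the jaws open and shut (so a half turn about z gives the same grasp; the last joint's range is limited). The gripper opens to 85 mm and grips with 20 to 120 N. Pads are 22 mm wide; open, the fingers measure 114 mm over their backs; the gripper's body (76 mm by 85 mm) begins 54 mm behind the grasp point. The pads swing forward as they close: fully open they stand 13 mm farther back than shut.
Start: joints at [1.009, 0.477, 0.022, 1.555, -0.011, 1.109, -0.083], TCP at [0.296, -0.607, 0.204] pointing down, gripper open.
Joint ranges: [-2.96, 2.96], [-0.34, 2.1], [-1.41, 1.46], [0.24, 2.44], [-1.37, 4.51], [0.17, 1.92], [-2.96, 2.96]. Speed limits (rad/s): [2.39, 2.39, 3.14, 3.14, 3.14, 3.14, 3.14].

### API

Orientations are given as a rotation vector (axis times angle).
In Python, from bench import r, grab_frame, camera_params gives the robot as it stands.
- The arm moves only by the tool carry_out, never from a script. Its argument "motion" is text: rows parted by semicolons, each of 5 numbers parted by spaces: the closure, from 0 (fully open) to 1 (shut), then the shift along the tool's x, y, z in mm, then the turn about the tool's z in rad. In form: fingers dx dy dz twist; .... A call has exactly 8 rows; each row shifts and turns the commanded pose from where the row before left it, along the tool's axes as they then stand; what a row does not reach is not made up. A row lasts 1/8 s, in which the tool goes at most 62.5 mm and 10.7 degrees, less where a joint would pass 70% of its speed; a pose out of reach is approached as far as the arm can. A call with a gripper value outside its range is refused whole. The fingers move at their own pace and stop on an object; "newtons" is the grip in N (left out, the last holds). Time passes only in rows, so rows that do not move let the fingers close, or fill a call up. It gives the time, the measured TCP pose, the force and the opening at its end, in the units of the state.
- r.get_obs(): the state, without advancing time (a new reading comes with each control period).
- grab_frame(name): name is "scene" or "top"; returns the picture (480x640x3 uint8, red, green, blue); there is no depth.
- camera_params(name): a dict with "fx", "fy", "cx", "cy" (pixels), "eye" and "attitude" of the camera in the world. Camera axes: x right, y down, z forward; pixel columns grow to the right and rows downward; lengths in m; the calibration is good to about 2 mm. A picture is of the moment at which its call begins. camera_params takes no time and is no camera call.
- r.hand_in(): hands the job in, once; it reports no verdict.
The state is a dict: "clock": time; "joints": joint angles; "qvel": joint speeds; "tau": joint torques, N m; "tcp_pos": TCP position; "orientation": TCP orientation; "contact_force": force on the tool from outside, world axes, zero at the start; "moment": the same for the moment, N m; "grip_width": finger opening in m.
Only numpy, scipy, OpenCV 4.12 (cv2) and the standard library are available. Lean on these libraries where they do the work, as an engineer would, in place of code of your own. Each camera call takes 0.05 s, during which the arm holds its last target.

## Working session

There is one attempt and no reset: what is moved stays moved. The work goes in short steps, Python scripts to look and compute and a tool call to move; the robot and the scene stay as the last step left them, time stands still between calls to the robot, and variables do not carry over. Pictures are saved under pics/ and viewed, and the job is handed in when it is done.

Besides the shell and the picture viewer there is one more tool, called after "Call:" as name(argument=value, ...) on one line, values as JSON. carry_out: Moves the arm, as the interface text tells. Its arguments: {"type":"object","properties":{"motion":{"type":"string"},"newtons":{"type":"number"}},"required":["motion"]}

```bash
ls; mkdir -p pics; python3 - <<'E'
from bench import r, grab_frame, camera_params
import cv2
print(r.get_obs(), r.grip_point_offset)
for n in("scene","top"):
    print(n,camera_params(n)); cv2.imwrite(f"pics/{n}0.png",grab_frame(n)[:,:,::-1])
E
```

```text
pics
{'clock': 0.0, 'joints': array([ 1.00893409,  0.47776715,  0.02233724,  1.55645326, -0.01154057,
        1.10927968, -0.08310316]), 'qvel': array([-2.68939964e-04, -5.64191489e-04, -3.47026395e-04,  5.32246358e-04,
       -1.01465236e-03,  2.82074224e-05,  2.38459732e-04]), 'tau': array([-7.50286254e-04, -5.96461880e+01,  1.60727162e+00, -2.81200951e+01,
        1.22983221e-02,  9.36351222e-03, -3.60451270e-05]), 'tcp_pos': array([ 0.29560472, -0.60612352,  0.20294702]), 'orientation': array([-3.05941404e+00, -7.06287824e-01,  7.71291134e-04]), 'contact_force': array([ 0.07928518, -0.0354006 ,  1.27571442]), 'moment': array([-0.07373903, -0.05462957, -0.00087055]), 'grip_width': 0.0855330397207238} 0.0187
scene {'fx': 602.2142507864245, 'fy': 602.2142507864245, 'cx': 319.1542143851754, 'cy': 236.00611751684724, 'eye': array([0.84324297, 0.46471283, 0.83875685]), 'attitude': array([-0.73919797, -2.78535436,  0.84075285])}
top {'fx': 450.5362762266926, 'fy': 450.5362762266926, 'cx': 326.1432283387185, 'cy': 237.37644671876686, 'eye': array([ 0.4654402 , -0.02070793,  0.94298312]), 'attitude': array([-2.1993402 ,  2.13920112, -0.12892254])}
```

View pics/scene0.png

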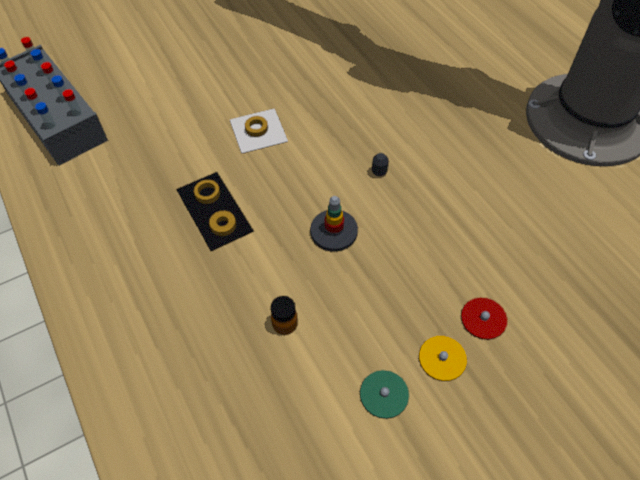

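View pics/top0.png

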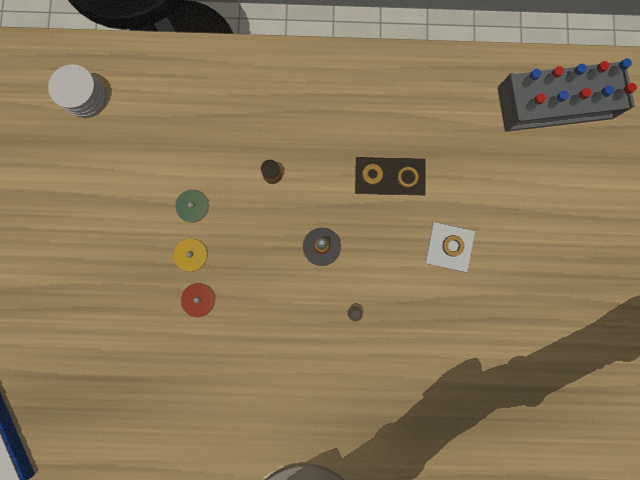

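```bash
cat > h.py <<'E'
import numpy as np, cv2
from scipy.spatial.transform import Rotation as R
from bench import r, grab_frame, camera_params
P={n:camera_params(n) for n in("scene","top")}
def ray(n,uv):
    p=P[n]; d=np.array([(uv[0]-p["cx"])/p["fx"],(uv[1]-p["cy"])/p["fy"],1.])
    return p["eye"],R.from_rotvec(p["attitude"]).as_matrix()@d
def onz(n,uv,z):
    e,d=ray(n,uv); return e+d*(z-e[2])/d[2]
def proj(n,X):
    p=P[n]; c=R.from_rotvec(p["attitude"]).as_matrix().T@(np.asarray(X)-p["eye"])
    return np.array([p["cx"]+p["fx"]*c[0]/c[2],p["cy"]+p["fy"]*c[1]/c[2]])
def tri(a,b):
    # two-view triangulation scene px a, top px b
    e1,d1=ray("scene",a); e2,d2=ray("top",b); d1=d1/np.linalg.norm(d1); d2=d2/np.linalg.norm(d2)
    s=np.linalg.lstsq(np.c_[d1,-d2],e2-e1,rcond=None)[0]
    x1=e1+s[0]*d1;x2=e2+s[1]*d2
    return (x1+x2)/2,np.linalg.norm(x1-x2)
def hsv(im): return cv2.cvtColor(im,cv2.COLOR_RGB2HSV)
E
python3 - <<'E'
from h import *
for n in P:
    im=cv2.cvtColor(cv2.imread(f"pics/{n}0.png"),cv2.COLOR_BGR2RGB); H=hsv(im)
    print(n,"fwd",R.from_rotvec(P[n]["attitude"]).as_matrix()[:,2])
    pts={"scene":dict(mat=(240,140),ring=(250,134),red=(470,318),yel=(430,357),grn=(370,393),foot=(320,235),blk=(190,195)),
         "top":dict(mat=(435,255),ring=(445,245),red=(190,305),yel=(182,260),grn=(185,212),foot=(310,255),blk=(390,175))}[n]
    for k,(u,v) in pts.items(): print(k,H[v-1:v+2,u-1:u+2].reshape(-1,3).mean(0).round())
    box={"scene":[(225,100,70,60),(300,185,70,70),(360,295,150,130)],"top":[(420,215,60,60),(295,220,56,56),(165,180,60,145)]}[n]
    for i,(x,y,w,h) in enumerate(box):
        s=min(780//w,580//h); c=cv2.resize(im[y:y+h,x:x+w],None,fx=s,fy=s,interpolation=cv2.INTER_NEAREST)
        cv2.imwrite(f"pics/c_{n}{i}.png",c[:,:,::-1])
E
```

```text
scene fwd [-0.2664424  -0.48292154 -0.83414341]
mat [103.   4. 197.]
ring [ 20. 153.  60.]
red [  2. 242. 140.]
yel [ 23. 255. 202.]
grn [ 78. 133. 102.]
foot [115.  31.  66.]
blk [116.  87.  23.]
top fwd [ 0.10932683 -0.00776995 -0.99397549]
mat [ 24.   8. 177.]
ring [ 19. 148. 150.]
red [  5. 175. 139.]
yel [ 22. 191. 174.]
grn [ 54.  60. 102.]
foot [33. 23. 78.]
blk [17. 69. 53.]
```

View pics/c_scene0.png

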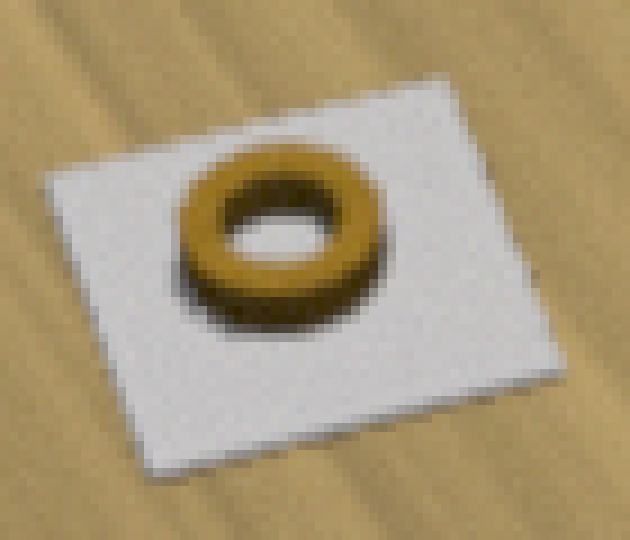

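View pics/c_scene1.png

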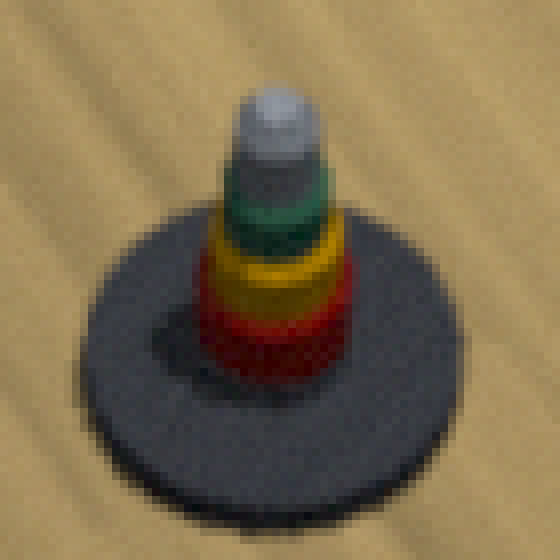

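View pics/c_top0.png

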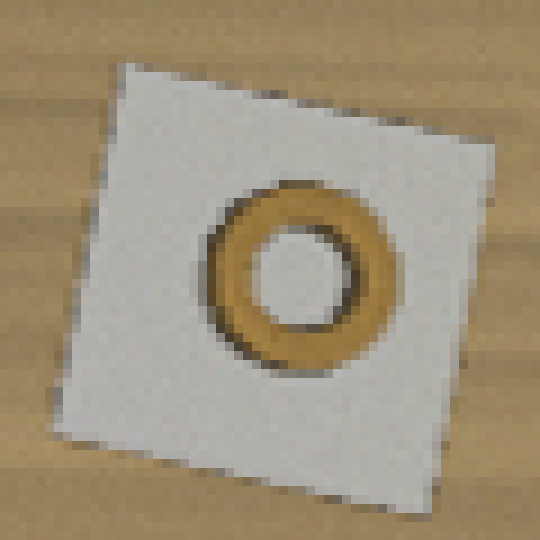

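View pics/c_top1.png

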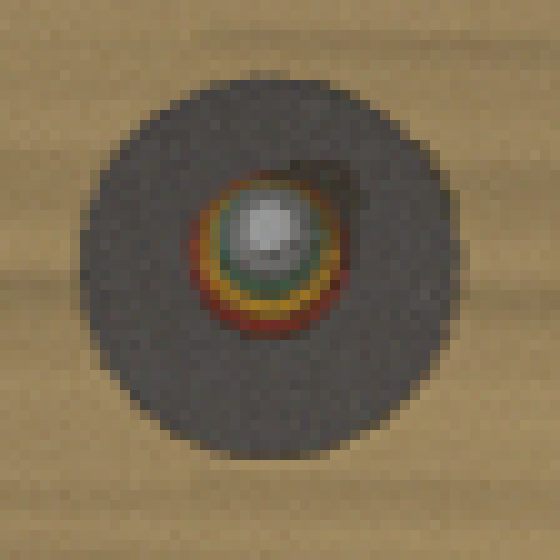

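```bash
cat > m.py <<'E'
from h import *
def ell(mask,seed=None):
    cs,_=cv2.findContours(mask.astype(np.uint8)*255,cv2.RETR_EXTERNAL,cv2.CHAIN_APPROX_NONE)
    cs=[c for c in cs if len(c)>12]
    if seed is not None: cs=[c for c in cs if cv2.pointPolygonTest(c,tuple(map(float,seed)),True)>-6]
    c=max(cs,key=cv2.contourArea); h=cv2.convexHull(c)
    return cv2.fitEllipse(c if len(h)<5 else c),c
def crop(H,c,rad):
    m=np.zeros(H.shape[:2],bool); m[c[1]-rad:c[1]+rad,c[0]-rad:c[0]+rad]=1; return m
E
python3 - <<'E'
from m import *
S={"scene":dict(red=(485,318),yel=(443,357),grn=(385,393),foot=(334,230),ring=(256,126),mat=(258,130)),
   "top":dict(red=(198,300),yel=(190,255),grn=(192,206),foot=(322,246),ring=(453,245),mat=(450,247))}
E={}
for n in P:
    H=hsv(cv2.cvtColor(cv2.imread(f"pics/{n}0.png"),cv2.COLOR_BGR2RGB)).astype(int)
    h,s,v=H[...,0],H[...,1],H[...,2]
    for k,c in S[n].items():
        w=crop(H,c,34 if k!="ring" else 18)
        m={"red":((h<9)|(h>172))&(s>130),"yel":(h>17)&(h<30)&(s>(160 if n=="top" else 215))&(v>120),"grn":(h>42)&(h<95)&(s>35),
           "foot":(s<90)&(v<100),"ring":(s>110)&(v>(85 if n=="top" else 100)),"mat":(s<25)&(v>140)}[k]&w
        m=cv2.morphologyEx(m.astype(np.uint8),cv2.MORPH_OPEN,np.ones((2,2))) if k in("yel","foot") else m
        e,cc=ell(m,c); E[n,k]=e
        print(n,k,np.round(e[0],2),np.round(e[1],2),round(e[2]), "bbox",cv2.boundingRect(cc),"hull-ell",np.round(cv2.fitEllipse(cv2.convexHull(cc))[0],2))
for k,z in dict(red=.006,yel=.006,grn=.006,foot=.012,ring=.017,mat=.003).items():
    a,b=E["scene",k][0],E["top",k][0]
    t,g=tri(a,b); print(k,"tri",t.round(4),"gap",round(g,4),"scene",onz("scene",a,z)[:2].round(4),"top",onz("top",b,z)[:2].round(4))
for k,a,b,z in(("jar cap",(283,307),(271,170),.06),("lens top",(380,157),(355,312),.044)):
    print(k,tri(a,b)[0].round(3),onz("top",b,z).round(3),onz("scene",a,z).round(3))
E
```

```text
scene red [483.67 317.97] [39.14 46.35] 116 bbox (461, 298, 46, 41) hull-ell [483.65 318.01]
scene yel [443.45 358.93] [42.41 47.99] 119 bbox (420, 337, 48, 45) hull-ell [443.44 358.89]
scene grn [383.97 393.88] [46.11 48.74] 121 bbox (360, 370, 49, 48) hull-ell [383.96 393.87]
scene foot [334.5  231.89] [38.9  45.81] 91 bbox (311, 212, 48, 40) hull-ell [334.5 231. ]
scene ring [255.62 124.17] [15.74 21.46] 85 bbox (245, 116, 22, 17) hull-ell [255.66 124.19]
scene mat [257.93 130.48] [39.11 55.85] 83 bbox (230, 109, 57, 44) hull-ell [257.82 130.79]
top red [197.2  299.74] [31.95 33.14] 35 bbox (181, 283, 33, 34) hull-ell [197.27 299.66]
top yel [190.77 255.57] [31.59 32.54] 50 bbox (175, 240, 33, 33) hull-ell [190.76 255.57]
top grn [191.04 205.35] [30.07 31.49] 33 bbox (176, 190, 31, 32) hull-ell [191.14 205.39]
top foot [322.41 247.28] [36.81 37.45] 12 bbox (304, 229, 38, 38) hull-ell [322.41 247.28]
top ring [453.09 245.36] [19.25 20.03] 95 bbox (443, 236, 21, 20) hull-ell [453.08 245.31]
top mat [450.12 246.83] [47.66 49.39] 135 bbox (426, 222, 49, 50) hull-ell [449.13 246.71]
red tri [4.318e-01 2.350e-01 3.000e-04] gap 0.0004 scene [0.4344 0.2366] top [0.4321 0.2333]
yel tri [ 0.5225  0.2562 -0.0061] gap 0.0021 scene [0.5262 0.2598] top [0.5226 0.2519]
grn tri [0.6288 0.2592 0.0013] gap 0.0005 scene [0.6298 0.2605] top [0.6281 0.2577]
foot tri [ 0.5476 -0.02   -0.0068] gap 0.0026 scene [ 0.5531 -0.0084] top [ 0.547  -0.0208]
ring tri [ 0.5585 -0.2924  0.0121] gap 0.0003 scene [ 0.56   -0.2878] top [ 0.5581 -0.2911]
mat tri [ 0.5565 -0.2907 -0.0042] gap 0.001 scene [ 0.5586 -0.2839] top [ 0.5562 -0.2889]
jar cap [0.698 0.088 0.047] [0.695 0.086 0.06 ] [0.7   0.094 0.06 ]
lens top [ 0.417 -0.088  0.041] [ 0.418 -0.089  0.044] [ 0.417 -0.085  0.044]
```

```bash
cat >> h.py <<'E'
def delta(target):
    o=r.get_obs(); M=R.from_rotvec(o["orientation"]).as_matrix()
    d=(np.asarray(target)-o["tcp_pos"])*1000
    print("t",round(o["clock"],2),"tcp",o["tcp_pos"].round(4),"w",round(o["grip_width"],4),"F",o["contact_force"].round(1),"tool delta mm",(M.T@d).round(1),"toolx",M[:,0].round(4),"tooly",M[:,1].round(4),"z",M[:,2].round(4))
E
python3 - <<'E'
from h import *
delta([.559,-.2895,.10])
a=(333.9,228.1); print(onz("scene",a,.012), tri(a,(322.4,247.3)))
E
```

```text
t 0.1 tcp [ 0.2956 -0.6062  0.203 ] w 0.0855 F [ 0.   0.3 -0.7] tool delta mm [ 375.5 -169.   103.2] toolx [ 8.988e-01  4.383e-01 -1.000e-04] tooly [ 0.4383 -0.8988 -0.0016] z [-8.0e-04  1.4e-03 -1.0e+00]
[ 0.55017208 -0.01541402  0.012     ] (array([ 0.54740381, -0.02058602,  0.00346519]), np.float64(0.0006687267654459175))
```

Call:
carry_out(motion="0 47 -21 10 0; 0 47 -21 13 0; 0 47 -21 13 0; 0 47 -21 13 0; 0 47 -21 13 0; 0 47 -21 13 0; 0 47 -21 13 0; 0 46 -21 13 0", newtons=25)

```text
clock: 1.1
tcp_pos: [0.56, -0.2899, 0.1022]
orientation: [-3.061, -0.707, 0.001]
contact_force: [-0.4, -0.6, 0.1]
grip_width: 0.0857
```

```bash
python3 - <<'E'
from h import *
delta([.559,-.2895,.002])
E
```

```text
t 1.1 tcp [ 0.56   -0.2899  0.1022] w 0.0857 F [-0.4 -0.6  0.1] tool delta mm [ -0.7  -0.7 100.2] toolx [ 8.988e-01  4.384e-01 -3.000e-04] tooly [ 4.384e-01 -8.988e-01 -4.000e-04] z [-5.e-04  2.e-04 -1.e+00]
```

Call:
carry_out(motion="0 0 0 25 0; 0 0 0 25 0; 0 0 0 25 0; 0 0 0 13 0; 0 0 0 7 0; 0 0 0 3 0; 0 0 0 0 0; 0 0 0 0 0")

```text
clock: 2.1
tcp_pos: [0.5598, -0.2915, 0.0056]
orientation: [3.06, 0.706, 0.002]
contact_force: [-0.3, 0.3, 0.1]
grip_width: 0.0854
```

```bash
python3 - <<'E'
from h import *
delta([.559,-.2895,.002])
im=grab_frame("scene")
cv2.imwrite("pics/s1.png",cv2.resize(im[60:200,170:350],None,fx=4,fy=4)[:,:,::-1])
E
```

```text
t 2.1 tcp [ 0.5598 -0.2915  0.0056] w 0.0854 F [-0.3  0.3  0.1] tool delta mm [ 0.1 -2.2  3.6] toolx [8.988e-01 4.383e-01 8.000e-04] tooly [ 0.4383 -0.8988  0.0009] z [ 1.1e-03 -5.0e-04 -1.0e+00]
```

View pics/s1.png

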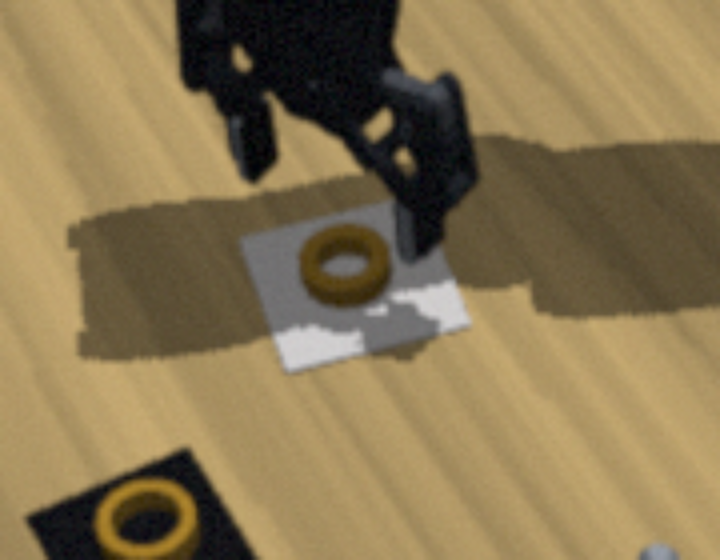

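```bash
python3 - <<'E'
from h import *
o=r.get_obs(); t=o["tcp_pos"]; M=R.from_rotvec(o["orientation"]).as_matrix()
for s in(-.0427,.0427):
  for xo in (-.011,.011):
    print(s,xo,((proj("scene",t+M[:,1]*s+M[:,0]*xo-M[:,2]*.013)-[170,60])*4).round())
print(((proj("scene",[.56,-.288,.017])-[170,60])*4).round())
im=grab_frame("top"); cv2.imwrite("pics/t1.png",cv2.resize(im[150:310,370:550],None,fx=4,fy=4)[:,:,::-1])
E
```

```text
-0.0427 -0.011 [427. 272.]
-0.0427 0.011 [398. 302.]
0.0427 -0.011 [282. 198.]
0.0427 0.011 [253. 226.]
[342. 256.]
```

View pics/t1.png

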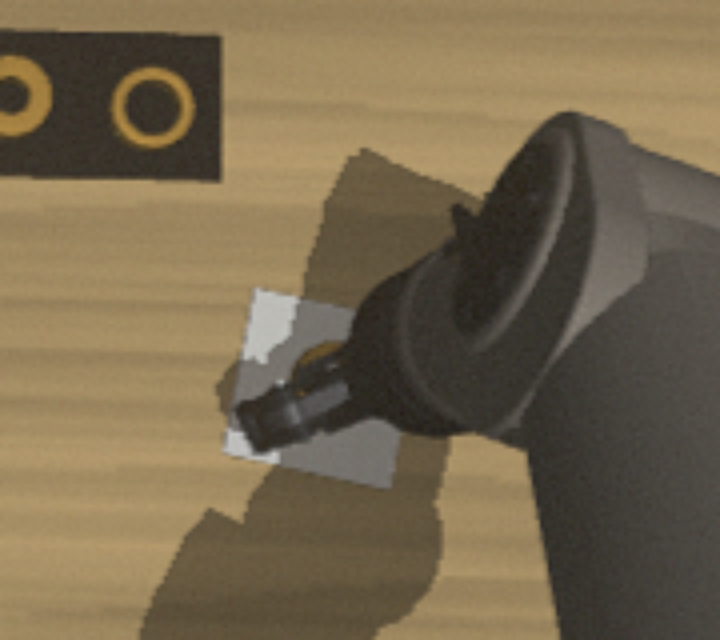

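Call:
carry_out(motion="0 0 -1 2 0; 0.35 0 -1 0 0; 0.35 0 0 0 0; 0.6 0 0 0 0; 0.6 0 0 0 0; 0.6 0 0 0 0; 0.6 0 0 0 0; 0.6 0 0 0 0", newtons=20)

```text
clock: 3.2
tcp_pos: [0.5584, -0.2895, 0.0029]
orientation: [3.061, 0.707, 0.0]
contact_force: [0.3, -0.0, -0.0]
grip_width: 0.0337
```

```bash
python3 - <<'E'
from h import *
delta([.559,-.2895,.002])
im=grab_frame("scene")
cv2.imwrite("pics/s2.png",cv2.resize(im[60:200,170:350],None,fx=4,fy=4)[:,:,::-1])
E
```

```text
t 3.2 tcp [ 0.5584 -0.2895  0.0029] w 0.0337 F [ 0.3 -0.  -0. ] tool delta mm [0.5 0.2 0.9] toolx [0.8988 0.4383 0.    ] tooly [ 0.4383 -0.8988  0.    ] z [ 0. -0. -1.]
```

View pics/s2.png

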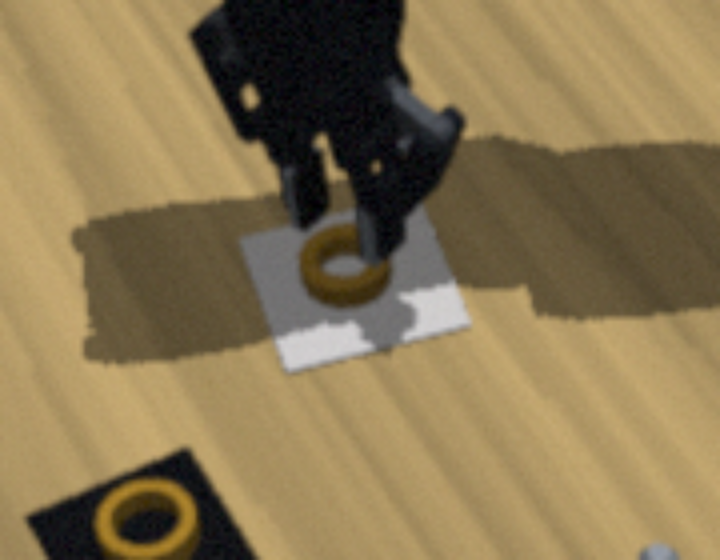

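```bash
python3 - <<'E'
from h import *
im=grab_frame("top"); cv2.imwrite("pics/t2.png",cv2.resize(im[190:290,390:510],None,fx=6,fy=6)[:,:,::-1])
t=r.get_obs()["tcp_pos"]
for z in(0,.01,.02,.03): print(z,proj("scene",[t[0],t[1],z]),proj("top",[t[0],t[1],z]))
E
```

```text
0 [256.83435195 129.64837533] [449.9933026  245.91931312]
0.01 [256.33190364 125.928859  ] [451.35522222 245.48670834]
0.02 [255.82199164 122.15409057] [452.74626405 245.0448531 ]
0.03 [255.30444839 118.32282969] [454.16737227 244.59344746]
```

View pics/t2.png

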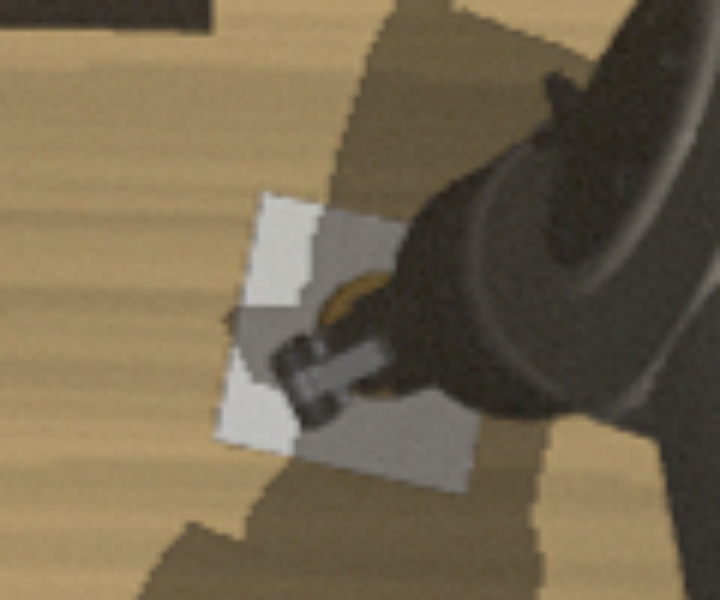

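Call:
carry_out(motion="0.25 0 0 0 0; 0.25 0 0 0 0; 0.25 0 0 0 0; 0.25 0 0 4 0; 0.25 0 0 4 0; 0.25 0 0 4 0; 0.25 0 0 0 0; 0.25 0 0 0 0")

```text
clock: 4.3
tcp_pos: [0.5585, -0.2895, -0.0091]
orientation: [3.061, 0.707, 0.0]
contact_force: [0.1, -0.5, -0.2]
grip_width: 0.064
```

```bash
python3 - <<'E'
from h import *
delta([.559,-.2895,.002])
im=grab_frame("scene")
cv2.imwrite("pics/s3.png",cv2.resize(im[60:200,170:350],None,fx=4,fy=4)[:,:,::-1])
E
```

```text
t 4.3 tcp [ 0.5585 -0.2895 -0.0091] w 0.064 F [ 0.1 -0.5 -0.2] tool delta mm [  0.5   0.2 -11.1] toolx [0.8988 0.4384 0.    ] tooly [ 4.384e-01 -8.988e-01  1.000e-04] z [ 1.e-04 -0.e+00 -1.e+00]
```

View pics/s3.png

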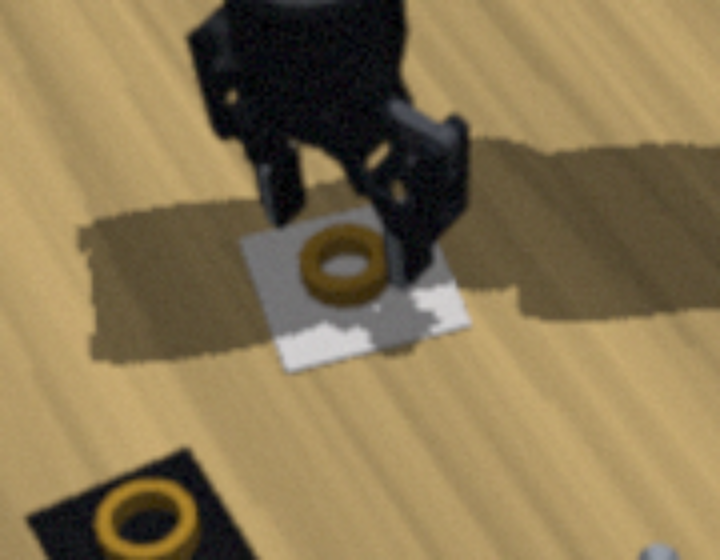

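Call:
carry_out(motion="0.25 0 0 3 0; 0.25 0 0 3 0; 0.25 0 0 0 0; 0.4 0 0 0 0; 0.5 0 0 0 0; 0.6 0 0 0 0; 0.6 0 0 0 0; 0.6 0 0 0 0", newtons=20)

```text
clock: 5.35
tcp_pos: [0.5587, -0.2898, -0.0148]
orientation: [3.061, 0.706, 0.001]
contact_force: [-1.2, -0.6, 3.8]
grip_width: 0.0416
```

```bash
python3 - <<'E'
from h import *
delta([.559,-.2895,.002])
im=grab_frame("scene")
cv2.imwrite("pics/s4.png",cv2.resize(im[60:200,170:350],None,fx=4,fy=4)[:,:,::-1])
E
```

```text
t 5.35 tcp [ 0.5587 -0.2898 -0.0148] w 0.0416 F [-1.2 -0.6  3.8] tool delta mm [  0.4  -0.1 -16.8] toolx [8.989e-01 4.382e-01 3.000e-04] tooly [ 4.382e-01 -8.989e-01  5.000e-04] z [ 5.e-04 -4.e-04 -1.e+00]
```

View pics/s4.png

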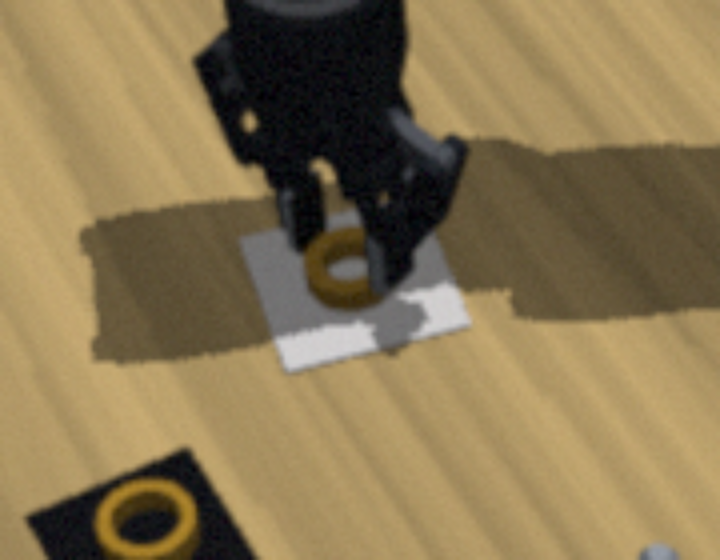

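```bash
python3 - <<'E'
from h import *
print(r.get_obs()["joints"].round(3),r.get_obs()["moment"].round(2))
im=grab_frame("top"); cv2.imwrite("pics/t4.png",cv2.resize(im[190:290,390:510],None,fx=6,fy=6)[:,:,::-1])
E
```

```text
[ 0.431  0.669 -0.07   1.808  0.07   0.667 -0.797] [-0.1   0.15 -0.01]
```

View pics/t4.png

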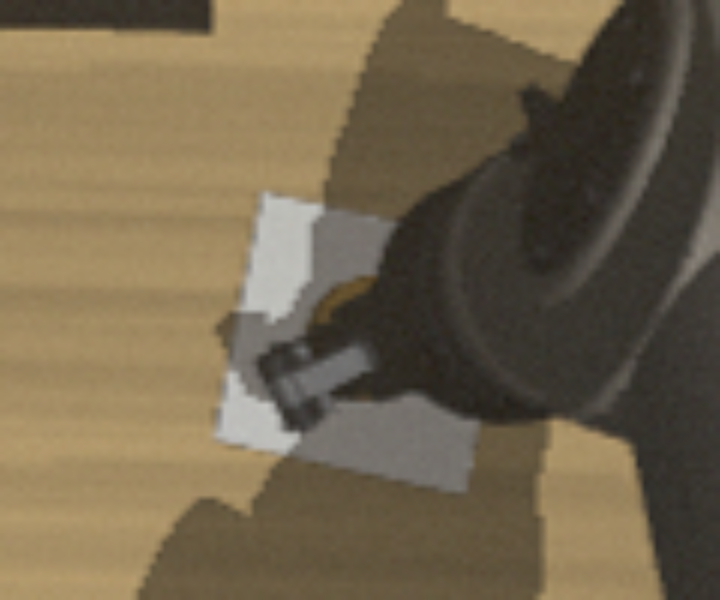

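Call:
carry_out(motion="0.25 0 0 -1 0; 0.25 0 0 0 0; 0.25 0 0 0 0.17; 0.25 0 0 0 0.18; 0.25 0 0 0 0.18; 0.25 0 0 0 0.18; 0.25 0 0 0 0.18; 0.25 0 0 0 0.1", newtons=20)

```text
clock: 6.45
tcp_pos: [0.5583, -0.2891, -0.0144]
orientation: [-3.028, 0.838, 0.001]
contact_force: [-0.1, 0.3, 0.0]
grip_width: 0.0638
```

```bash
python3 - <<'E'
from h import *
delta([.559,-.2895,.002]);print(r.get_obs()["joints"].round(3))
im=grab_frame("scene")
cv2.imwrite("pics/s5.png",cv2.resize(im[60:200,170:350],None,fx=4,fy=4)[:,:,::-1])
E
```

```text
t 6.45 tcp [ 0.5583 -0.2891 -0.0144] w 0.0638 F [-0.1  0.3  0. ] tool delta mm [  0.8  -0.  -16.4] toolx [ 8.577e-01 -5.141e-01 -6.000e-04] tooly [-5.141e-01 -8.577e-01  1.000e-04] z [-5.e-04  2.e-04 -1.e+00]
[ 0.243  0.676  0.187  1.822 -0.19   0.661 -1.571]
```

View pics/s5.png

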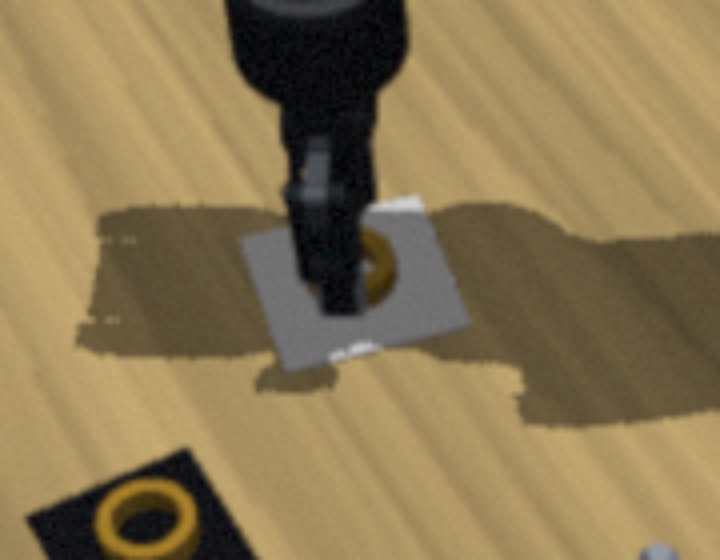

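Call:
carry_out(motion="0.25 0 0 0 0.18; 0.25 0 0 0 0.18; 0.25 0 0 0 0.18; 0.45 0 0 0 0; 0.5 0 0 0 0; 0.6 0 0 0 0; 0.6 0 0 0 0; 0.6 0 0 0 0", newtons=25)

```text
clock: 7.5
tcp_pos: [0.5585, -0.2894, -0.0139]
orientation: [-2.698, 1.609, 0.0]
contact_force: [-1.7, 1.9, 5.7]
grip_width: 0.0412
```

```bash
python3 - <<'E'
from h import *
delta([.559,-.2895,.002]);print(r.get_obs()["joints"].round(3))
for n,(x,y) in dict(scene=(170,60),top=(370,180)).items():
    im=grab_frame(n)
    cv2.imwrite(f"pics/{n}6.png",cv2.resize(im[y:y+140,x:x+180],None,fx=4,fy=4)[:,:,::-1])
E
```

```text
t 7.5 tcp [ 0.5585 -0.2894 -0.0139] w 0.0412 F [-1.7  1.9  5.7] tool delta mm [  0.3  -0.4 -15.9] toolx [ 4.751e-01 -8.799e-01 -2.000e-04] tooly [-8.799e-01 -4.751e-01 -3.000e-04] z [ 2.e-04  3.e-04 -1.e+00]
[ 0.144  0.694  0.325  1.829 -0.335  0.673 -1.983]
```

View pics/scene6.png

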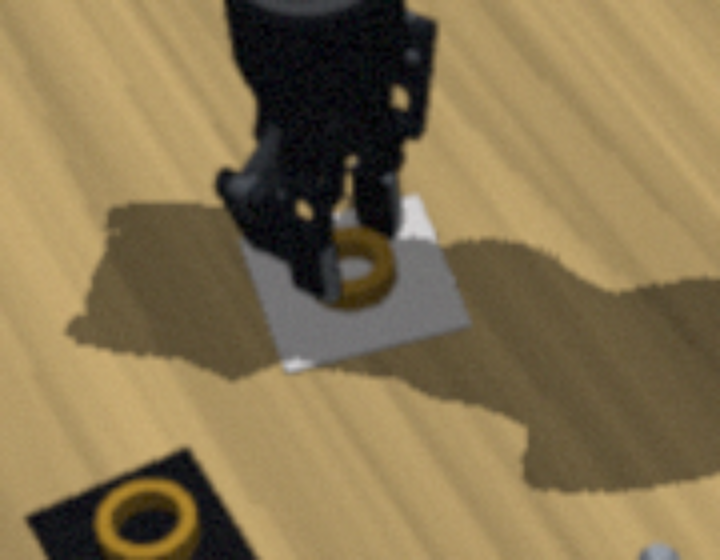

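View pics/top6.png

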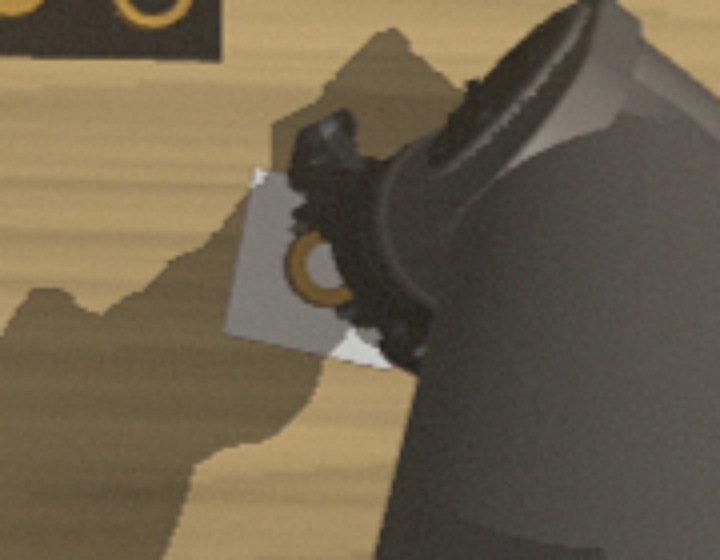

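```bash
python3 - <<'E'
from h import *
o=r.get_obs(); t=o["tcp_pos"]; M=R.from_rotvec(o["orientation"]).as_matrix()
for z in(.003,.01,.017):
  for s in(-.0206,.0206,-.03,.03): print(z,s,((proj("scene",[*(t+M[:,1]*s)[:2],z])-[170,60])*4).round())
  print("c",((proj("scene",[*t[:2],z])-[170,60])*4).round())
E
```

```text
0.003 -0.0206 [321. 302.]
0.003 0.0206 [372. 247.]
0.003 -0.03 [309. 315.]
0.003 0.03 [383. 235.]
c [347. 274.]
0.01 -0.0206 [320. 292.]
0.01 0.0206 [370. 237.]
0.01 -0.03 [308. 304.]
0.01 0.03 [382. 224.]
c [345. 264.]
0.017 -0.0206 [318. 281.]
0.017 0.0206 [369. 226.]
0.017 -0.03 [306. 294.]
0.017 0.03 [381. 214.]
c [344. 253.]
```

Call:
carry_out(motion="0.35 0 0 0 0; 0.35 0 0 1 0; 0.35 0 0 3 0; 0.5 0 0 0 0; 0.6 0 0 0 0; 0.6 0 0 0 0; 0.6 0 0 0 0; 0.6 0 0 0 0", newtons=30)

```text
clock: 8.6
tcp_pos: [0.5585, -0.2895, -0.0181]
orientation: [2.698, -1.61, 0.0]
contact_force: [-0.5, 0.3, -0.2]
grip_width: 0.0422
```

```bash
python3 - <<'E'
from h import *
delta([.559,-.2895,.002]);print(r.get_obs()["joints"].round(3))
for n,(x,y) in dict(scene=(170,60)).items():
    im=grab_frame(n)
    cv2.imwrite(f"pics/{n}7.png",cv2.resize(im[y:y+140,x:x+180],None,fx=4,fy=4)[:,:,::-1])
E
```

```text
t 8.6 tcp [ 0.5585 -0.2895 -0.0181] w 0.0422 F [-0.5  0.3 -0.2] tool delta mm [  0.3  -0.5 -20.1] toolx [ 0.4747 -0.8801  0.    ] tooly [-0.8801 -0.4747  0.    ] z [ 0. -0. -1.]
[ 0.145  0.7    0.323  1.83  -0.337  0.666 -1.982]
```

View pics/scene7.png

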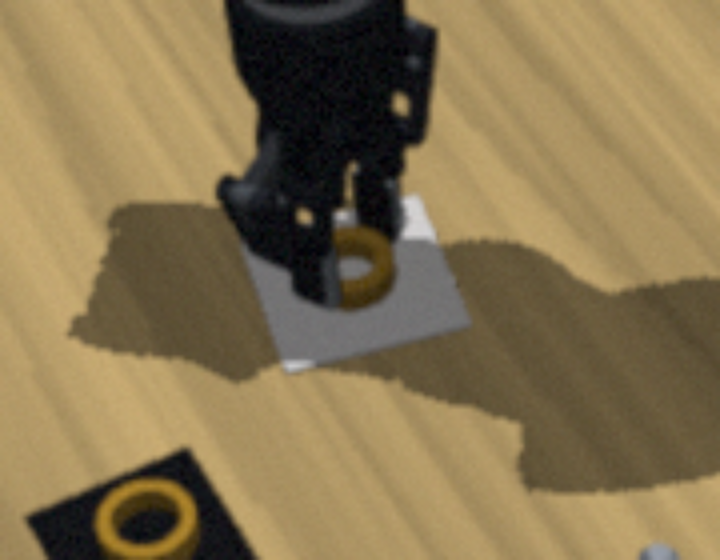

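Call:
carry_out(motion="0.6 0 0 -10 0; 0.6 0 0 -15 -0.1; 0.6 0 0 -20 -0.17; 0.6 0 0 -20 -0.18; 0.6 0 0 -20 -0.18; 0.6 0 0 -20 -0.18; 0.6 0 0 -15 -0.18; 0.6 0 0 -5 -0.1")

```text
clock: 9.65
tcp_pos: [0.559, -0.2903, 0.109]
orientation: [3.14, 0.027, 0.004]
contact_force: [0.3, -0.6, -1.1]
grip_width: 0.0422
```

```bash
python3 - <<'E'
from h import *
delta([.548,-.10,.107]);print(r.get_obs()["joints"].round(3))
for n,(x,y) in dict(scene=(170,20),top=(370,180)).items():
    im=grab_frame(n)
    cv2.imwrite(f"pics/{n}8.png",im[:,:,::-1])
    cv2.imwrite(f"pics/{n}8c.png",cv2.resize(im[y:y+140,x:x+180],None,fx=4,fy=4)[:,:,::-1])
o=r.get_obs()["tcp_pos"]
for n in P: print(n,proj(n,o+[0,0,.0351]))
E
```

```text
t 9.65 tcp [ 0.559  -0.2903  0.109 ] w 0.0422 F [ 0.3 -0.6 -1.1] tool delta mm [  -7.7 -190.5    1.7] toolx [0.9998 0.0173 0.0024] tooly [ 0.0173 -0.9998  0.0014] z [ 0.0024 -0.0013 -1.    ]
[ 0.309  0.501  0.095  1.761 -0.059  0.88  -1.123]
scene [248.41692384  70.27246989]
top [473.14231694 238.44887405]
```

View pics/scene8c.png

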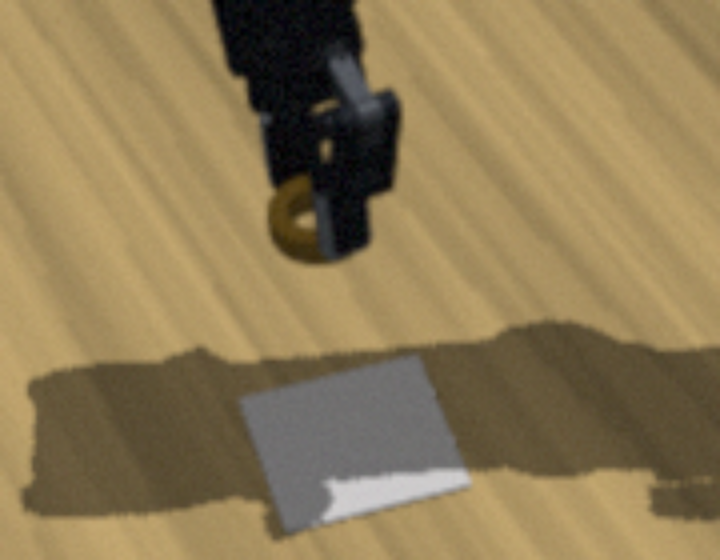

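View pics/top8c.png

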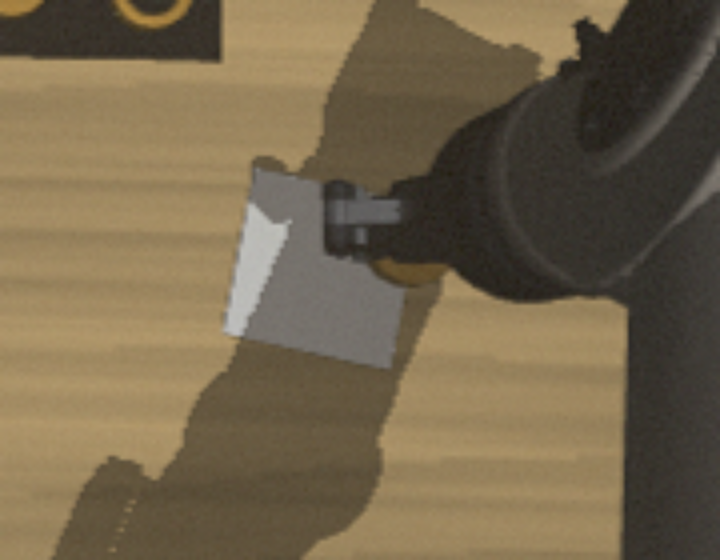

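Call:
carry_out(motion="0.6 -1 -30 0 0; 0.6 -1 -40 0 0; 0.6 -1 -40 0 0; 0.6 -1 -40 0 0; 0.6 -1 -40 0 0; 0.6 -1 -40 0 0; 0.6 -1 -30 0 0; 0.6 0 -10 0 0")

```text
clock: 10.75
tcp_pos: [0.5475, -0.0176, 0.1069]
orientation: [-3.141, -0.023, 0.0]
contact_force: [-0.0, -0.3, -0.5]
grip_width: 0.0423
```

```bash
python3 - <<'E'
from h import *
delta([.5475,-.020,.107]);print(r.get_obs()["joints"].round(3))
for n,(x,y) in dict(scene=(270,130),top=(260,180)).items():
    im=grab_frame(n)
    cv2.imwrite(f"pics/{n}9.png",im[:,:,::-1])
    cv2.imwrite(f"pics/{n}9c.png",cv2.resize(im[y:y+120,x:x+130],None,fx=5,fy=5)[:,:,::-1])
o=r.get_obs()["tcp_pos"]
for n in P: print(n,proj(n,o+[0,0,.0351]),proj(n,o+[0,0,.0211]))
E
```

```text
t 10.75 tcp [ 0.5475 -0.0176  0.1069] w 0.0423 F [-0.  -0.3 -0.5] tool delta mm [-0.   2.4 -0.1] toolx [ 9.999e-01  1.500e-02 -2.000e-04] tooly [ 1.500e-02 -9.999e-01 -5.000e-04] z [-2.e-04  5.e-04 -1.e+00]
[-0.111  0.386  0.037  1.953 -0.02   0.803 -1.619]
scene [335.15281495 176.35606584] [335.02165462 182.2617382 ]
top [321.65863998 240.49243635] [321.65168337 241.27943379]
```

View pics/scene9c.png

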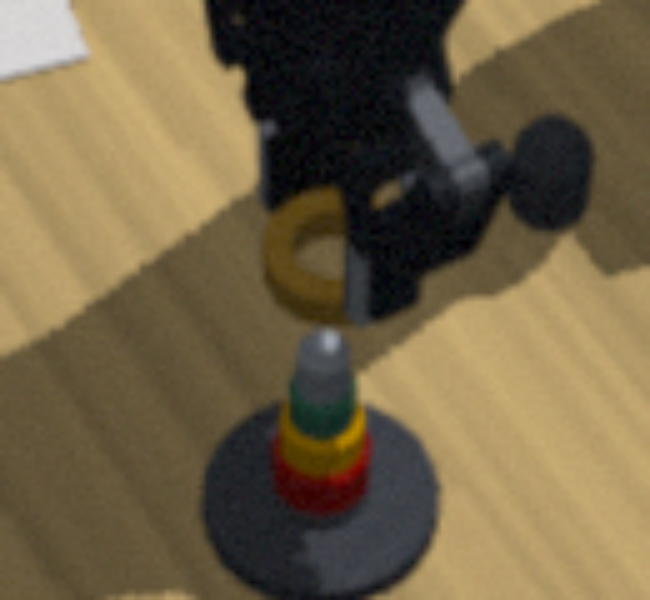

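View pics/top9c.png

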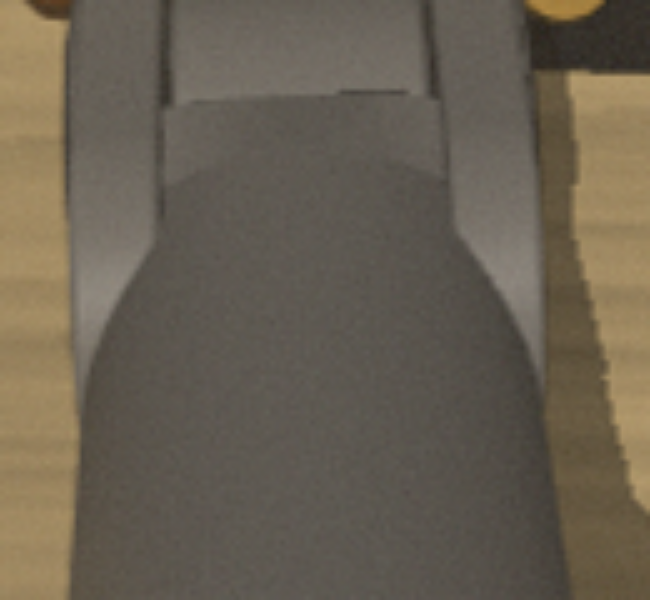

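```bash
cat > fit.py <<'E'
from h import *
from scipy.optimize import least_squares
def arc(n,mask,z,rad,guess,sel):
    """boundary pixels (between mask in/out) -> plane z -> circle of known radius"""
    cs,_=cv2.findContours(mask.astype(np.uint8),cv2.RETR_EXTERNAL,cv2.CHAIN_APPROX_NONE)
    c=max(cs,key=cv2.contourArea)[:,0,:].astype(float)
    c=c[[sel(*p) for p in c]]
    ctr=proj(n,[*guess,z]); d=c-ctr; c=c+0.5*d/np.linalg.norm(d,axis=1,keepdims=True)
    X=np.array([onz(n,p,z)[:2] for p in c])
    f=least_squares(lambda q:np.hypot(*(X-q).T)-rad,guess,loss="soft_l1",f_scale=.0007)
    res=np.hypot(*(X-f.x).T)-rad
    return f.x,len(c),res.std(),np.hypot(*(X-f.x).T).mean()
def load(f): return hsv(cv2.cvtColor(cv2.imread(f),cv2.COLOR_BGR2RGB)).astype(int)
def box(H,x0,y0,x1,y1):
    m=np.zeros(H.shape[:2],bool); m[y0:y1,x0:x1]=1; return m
E
python3 - <<'E'
from fit import *
H=load("pics/scene0.png"); h,s,v=np.moveaxis(H,2,0)
m=(s<90)&(v<110)&box(H,300,185,370,265)
print("foot scene",arc("scene",m,.012,.04,(.548,-.02),lambda u,w:w<228 and (w>212) and not(326<u<344)))
H=load("pics/top0.png"); h,s,v=np.moveaxis(H,2,0)
m=(s<90)&(v<110)&box(H,295,220,351,276)
print("foot top",arc("top",m,.012,.04,(.548,-.02),lambda u,w:True), arc("top",m,.012,.04,(.548,-.02),lambda u,w:w>247))
t=r.get_obs()["tcp_pos"]; print(t)
H=load("pics/scene9.png"); h,s,v=np.moveaxis(H,2,0)
print(H[178,326],H[170,335],H[192,330],H[170,315])
m=(h<26)&(s>170)&box(H,315,160,340,200)
cv2.imwrite("pics/m9.png",cv2.resize((m*255).astype(np.uint8)[150:210,300:360],None,fx=8,fy=8,interpolation=0))
for zz in(.0351,): print("ring scene",arc("scene",m,t[2]+zz,.022,t[:2],lambda u,w:w<179 and u<336 ))
E
```

```text
foot scene (array([ 0.55380427, -0.00958341]), 60, np.float64(0.008091461043804935), np.float64(0.03669510028463792))
foot top (array([ 0.54914946, -0.01880309]), 107, np.float64(0.0005669653016470991), np.float64(0.03983497700629648)) (array([ 0.54929302, -0.01884882]), 50, np.float64(0.0005424738913619788), np.float64(0.03991467479547475))
[ 0.54771325 -0.01910968  0.10689889]
[ 20 185  91] [ 21 209  89] [ 23 193  58] [ 20 105 173]
ring scene (array([ 0.53658138, -0.01694283]), 30, np.float64(0.00469265658255883), np.float64(0.022118470996134534))
```

View pics/m9.png

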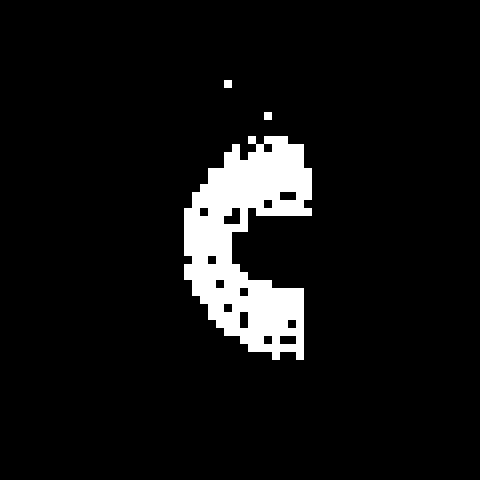

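```bash
sed -i 's/c=c\[\[sel/c=c if not hull else c[np.array([abs(cv2.pointPolygonTest(cv2.convexHull(c.astype(np.float32)),(float(p[0]),float(p[1])),True))<0.8 for p in c])]\n    c=c[[sel/; s/guess,sel):/guess,sel,hull=True):/' fit.py
python3 - <<'E'
from fit import *
H=load("pics/scene0.png"); h,s,v=np.moveaxis(H,2,0)
m=(s<90)&(v<110)&box(H,300,185,370,265)
m=cv2.morphologyEx(m.astype(np.uint8),cv2.MORPH_OPEN,np.ones((3,3)))
cv2.imwrite("pics/m0.png",cv2.resize((m*255).astype(np.uint8)[185:265,300:370],None,fx=7,fy=7,interpolation=0))
print("foot scene",arc("scene",m,.012,.04,(.549,-.019),lambda u,w:w<228,False))
a=arc("scene",m,.012,.04,(.549,-.019),lambda u,w:w<228 and not 319<u<348); print(a)
t=np.array([.5477,-.0191,.1069])
H=load("pics/scene9.png"); h,s,v=np.moveaxis(H,2,0)
m=(h<26)&(s>165)&(v>40)&box(H,315,160,338,200)
m=cv2.morphologyEx(m.astype(np.uint8),cv2.MORPH_CLOSE,np.ones((3,3)))
print("ring scene",arc("scene",m,t[2]+.0351,.022,t[:2],lambda u,w:w<181 and u<337 ))
print("ring low",arc("scene",m,t[2]+.0211,.022,t[:2],lambda u,w:w>184 and u<336 ))
H=load("pics/scene0.png"); h,s,v=np.moveaxis(H,2,0)
m=(s>110)&(v>50)&box(H,240,110,275,140)&(h<26)
print("ring0 scene",arc("scene",m,.017,.022,(.559,-.29),lambda u,w:w<124),arc("scene",m,.003,.022,(.559,-.29),lambda u,w:w>130))
H=load("pics/top0.png"); h,s,v=np.moveaxis(H,2,0)
m=(s>110)&(v>85)&box(H,435,230,475,260)&(h<26)
print("ring0 top",arc("top",m,.017,.022,(.559,-.29),lambda u,w:u>450))
E
```

```text
foot scene (array([ 0.55250318, -0.01246551]), 72, np.float64(0.007798137754101855), np.float64(0.035787382710474755))
(array([ 0.55121002, -0.01462607]), 30, np.float64(0.0004893917264748169), np.float64(0.03986796579376251))
ring scene (array([ 0.54641236, -0.01497411]), 21, np.float64(0.0005044840728775671), np.float64(0.021988408632749493))
ring low (array([ 0.54516584, -0.01625641]), 14, np.float64(0.000562007348831981), np.float64(0.02205516232718999))
ring0 scene (array([ 0.5605509 , -0.28711596]), 25, np.float64(0.0008441766961685242), np.float64(0.02189259471055006)) (array([ 0.55763768, -0.29354054]), 20, np.float64(0.0006817842075432257), np.float64(0.021963537415357573))
ring0 top (array([ 0.55837355, -0.29058791]), 33, np.float64(0.0007302499661684914), np.float64(0.021629255957877392))
```

View pics/m0.png

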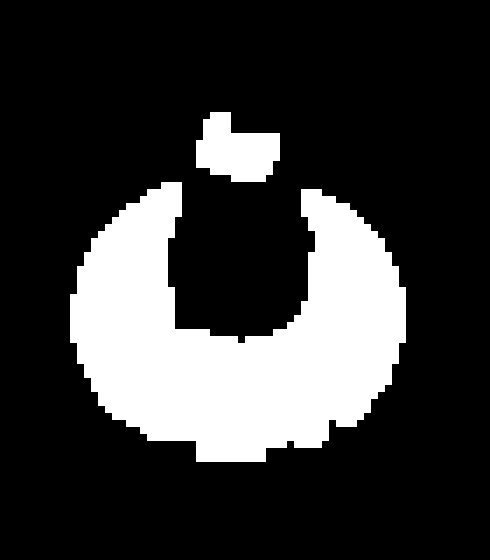

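```bash
python3 - <<'E'
from fit import *
t=np.array([.559,-.2903,.109])
H=load("pics/top8.png"); h,s,v=np.moveaxis(H,2,0)
m=(h<26)&(s>120)&(v>40)&box(H,455,235,488,256)
m=cv2.morphologyEx(m.astype(np.uint8),cv2.MORPH_CLOSE,np.ones((3,3)))
cv2.imwrite("pics/m8.png",cv2.resize((m*255).astype(np.uint8)[225:265,445:500],None,fx=10,fy=10,interpolation=0))
print("ring top8",arc("top",m,t[2]+.0351,.022,t[:2],lambda u,w:w>246),arc("top",m,t[2]+.0211,.022,t[:2],lambda u,w:w>246))
H=load("pics/scene8.png"); h,s,v=np.moveaxis(H,2,0)
m=(h<26)&(s>165)&(v>40)&box(H,232,55,250,90)
m=cv2.morphologyEx(m.astype(np.uint8),cv2.MORPH_CLOSE,np.ones((3,3)))
cv2.imwrite("pics/m8s.png",cv2.resize((m*255).astype(np.uint8)[50:95,225:260],None,fx=10,fy=10,interpolation=0))
print("scene8",arc("scene",m,t[2]+.0351,.022,t[:2],lambda u,w:w<76 and u<248.5),arc("scene",m,t[2]+.0211,.022,t[:2],lambda u,w:w>80 and u<248.5))
E
```

```text
ring top8 (array([ 0.55888499, -0.28853812]), 17, np.float64(0.0006724939844634026), np.float64(0.02202166177402931)) (array([ 0.56010996, -0.29323401]), 17, np.float64(0.0006874111356266211), np.float64(0.022031576465283337))
scene8 (array([ 0.5575452 , -0.28570174]), 21, np.float64(0.004791312317670229), np.float64(0.02044912015385646)) (array([ 0.5570692 , -0.29175066]), 10, np.float64(0.0022119807537557255), np.float64(0.021371559209369097))
```

View pics/m8.png

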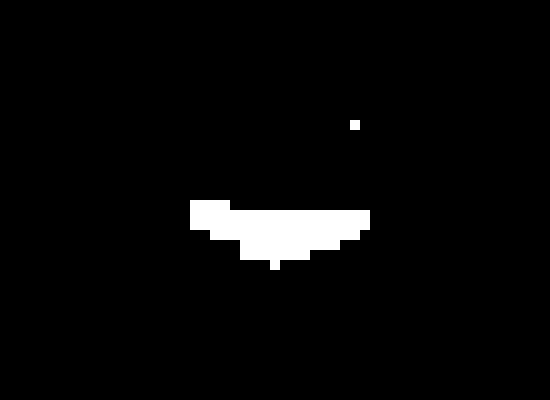

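View pics/m8s.png

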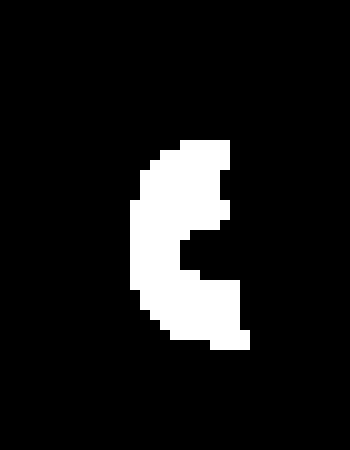

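Call:
carry_out(motion="0.6 0 0 0 -0.15; 0.6 0 0 0 -0.18; 0.6 0 0 0 -0.18; 0.6 0 0 0 -0.18; 0.6 0 0 0 -0.18; 0.6 0 0 0 -0.15; 0.6 0 0 0 0; 0.6 0 0 0 0")

```text
clock: 11.85
tcp_pos: [0.5477, -0.0209, 0.1068]
orientation: [2.735, 1.546, -0.001]
contact_force: [-0.4, 0.6, -0.8]
grip_width: 0.0422
```

```bash
python3 - <<'E'
from fit import *
delta([.5475,-.020,.107]);print(r.get_obs()["joints"].round(3))
for n,(x,y) in dict(scene=(270,130)).items():
    im=grab_frame(n)
    cv2.imwrite(f"pics/{n}10.png",im[:,:,::-1])
    cv2.imwrite(f"pics/{n}10c.png",cv2.resize(im[y:y+120,x:x+130],None,fx=5,fy=5)[:,:,::-1])
t=r.get_obs()["tcp_pos"]
H=load("pics/scene10.png"); h,s,v=np.moveaxis(H,2,0)
m=(h<26)&(s>165)&(v>40)&box(H,315,160,360,200)
m=cv2.morphologyEx(m.astype(np.uint8),cv2.MORPH_CLOSE,np.ones((3,3)))
cv2.imwrite("pics/m10.png",cv2.resize((m*255).astype(np.uint8)[150:210,310:370],None,fx=8,fy=8,interpolation=0))
print(arc("scene",m,t[2]+.0351,.022,t[:2],lambda u,w:w<179),arc("scene",m,t[2]+.0211,.022,t[:2],lambda u,w:w>184))
E
```

```text
t 11.85 tcp [ 0.5477 -0.0209  0.1068] w 0.0422 F [-0.4  0.6 -0.8] tool delta mm [ 0.7 -0.7 -0.2] toolx [ 5.158e-01  8.567e-01 -4.000e-04] tooly [ 8.567e-01 -5.158e-01  1.000e-04] z [-1.e-04 -4.e-04 -1.e+00]
[ 0.075  0.394 -0.188  1.94   0.099  0.816 -0.708]
(array([ 0.54849513, -0.01571845]), 36, np.float64(0.0006415090111199673), np.float64(0.021813433532030566)) (array([ 0.54597552, -0.02093248]), 28, np.float64(0.0008876644016399775), np.float64(0.021859617208221223))
```

View pics/scene10c.png

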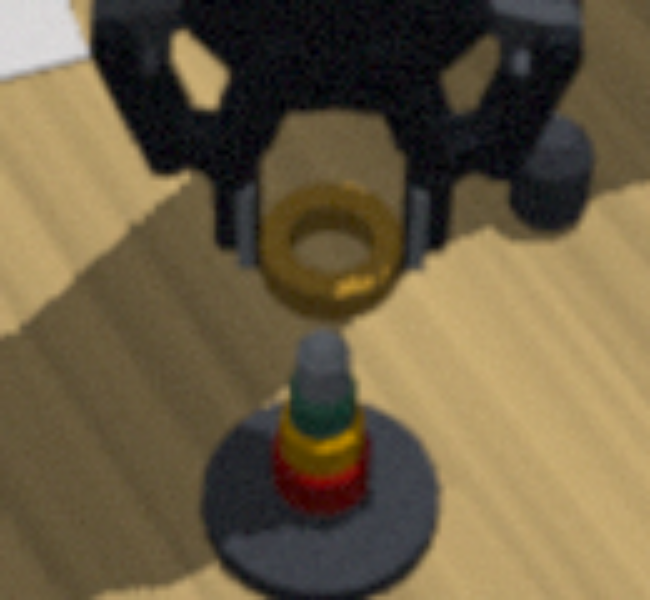

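View pics/m10.png

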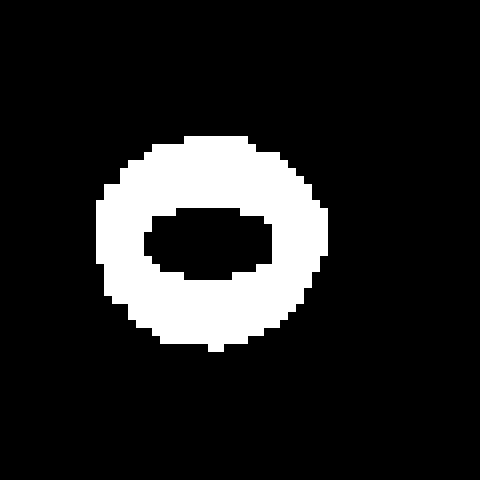

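Call:
carry_out(motion="0.6 1 0.7 3 0; 0.6 1 0.8 4 0; 0.6 0 0 4 0; 0.6 0 0 4 0; 0.6 0 0 4 0; 0.6 0 0 4 0; 0.6 0 0 0 0; 0.6 0 0 0 0")

```text
clock: 12.9
tcp_pos: [0.5501, -0.0187, 0.084]
orientation: [2.731, 1.552, 0.0]
contact_force: [0.3, 0.6, -0.6]
grip_width: 0.0418
```

```bash
cat > look.py <<'E'
import sys
from fit import *
k=sys.argv[1]
delta([.550,-.020,.107])
im=grab_frame("scene"); cv2.imwrite(f"pics/s{k}.png",im[:,:,::-1])
cv2.imwrite(f"pics/s{k}c.png",cv2.resize(im[155:235,295:375],None,fx=7,fy=7,interpolation=cv2.INTER_CUBIC)[:,:,::-1])
t=r.get_obs()["tcp_pos"]
H=load(f"pics/s{k}.png"); h,s,v=np.moveaxis(H,2,0)
c=proj("scene",t+[0,0,.028]).astype(int)
m=(h>12)&(h<26)&(s>165)&(v>40)&box(H,c[0]-22,c[1]-20,c[0]+23,c[1]+23)
m=cv2.morphologyEx(m.astype(np.uint8),cv2.MORPH_CLOSE,np.ones((3,3)))
a=arc("scene",m,t[2]+.0351,.022,t[:2],lambda u,w:w<c[1]-1);print("ring",a, "minus tcp mm",(a[0]-t[:2])*1000)
E
python3 look.py 11
```

```text
t 12.9 tcp [ 0.5501 -0.0187  0.084 ] w 0.0418 F [ 0.3  0.6 -0.6] tool delta mm [ -1.2   0.5 -23. ] toolx [5.116e-01 8.592e-01 1.000e-04] tooly [ 8.592e-01 -5.116e-01  2.000e-04] z [ 2.e-04 -0.e+00 -1.e+00]
ring (array([ 0.55093226, -0.0131702 ]), 31, np.float64(0.0007646156013857005), np.float64(0.021998934885235816)) minus tcp mm [0.77255507 5.51171947]
```

View pics/s11c.png

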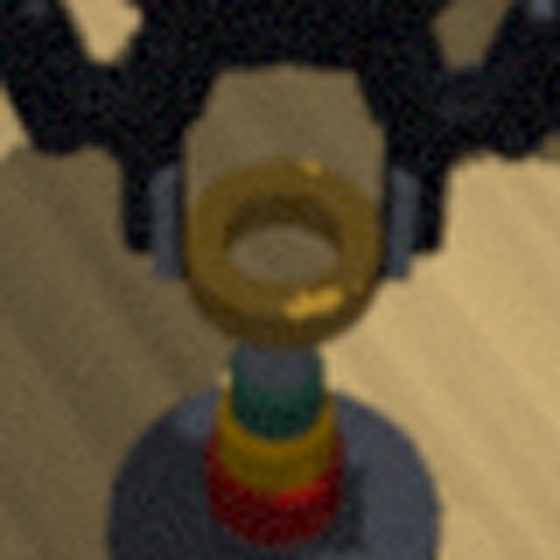

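Call:
carry_out(motion="0.6 -1 0.9 0 0; 0.6 0 0 3 0; 0.6 0 0 3 0; 0.6 0 0 3 0; 0.6 0 0 3 0; 0.6 0 0 0 0; 0.6 0 0 0 0; 0.6 0 0 0 0")

```text
clock: 13.95
tcp_pos: [0.5504, -0.02, 0.072]
orientation: [2.731, 1.552, 0.0]
contact_force: [0.3, 0.9, -0.8]
grip_width: 0.042
```

```bash
python3 look.py 12
```

```text
t 13.95 tcp [ 0.5504 -0.02    0.072 ] w 0.042 F [ 0.3  0.9 -0.8] tool delta mm [ -0.2  -0.4 -35. ] toolx [5.116e-01 8.592e-01 2.000e-04] tooly [ 8.592e-01 -5.116e-01  3.000e-04] z [ 3.e-04 -0.e+00 -1.e+00]
ring (array([ 0.55151455, -0.01474918]), 31, np.float64(0.0006478867081720311), np.float64(0.0218670436811548)) minus tcp mm [1.0894525 5.2580605]
```

View pics/s12c.png

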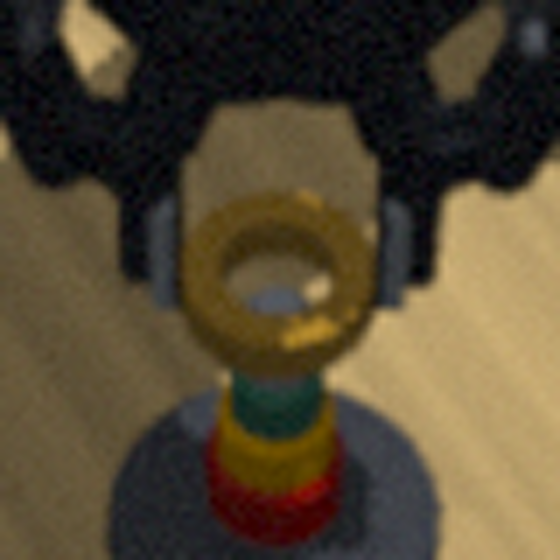

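Call:
carry_out(motion="0.6 0 0.3 0 0; 0.6 0 0 2 0; 0.6 0 0 2 0; 0.6 0 0 2 0; 0.6 0 0 2 0; 0.6 0 0 0 0; 0.6 0 0 0 0; 0.6 0 0 0 0")

```text
clock: 15.0
tcp_pos: [0.5506, -0.0202, 0.064]
orientation: [2.731, 1.552, 0.0]
contact_force: [0.1, 0.2, -0.6]
grip_width: 0.0419
```

```bash
python3 look.py 13
```

```text
t 15.0 tcp [ 0.5506 -0.0202  0.064 ] w 0.0419 F [ 0.1  0.2 -0.6] tool delta mm [ -0.2  -0.6 -43. ] toolx [5.116e-01 8.592e-01 1.000e-04] tooly [ 8.592e-01 -5.116e-01  2.000e-04] z [ 2.e-04 -0.e+00 -1.e+00]
ring (array([ 0.55163982, -0.01504328]), 31, np.float64(0.0005866176853453116), np.float64(0.02187881083367829)) minus tcp mm [0.99063405 5.11565686]
```

View pics/s13c.png

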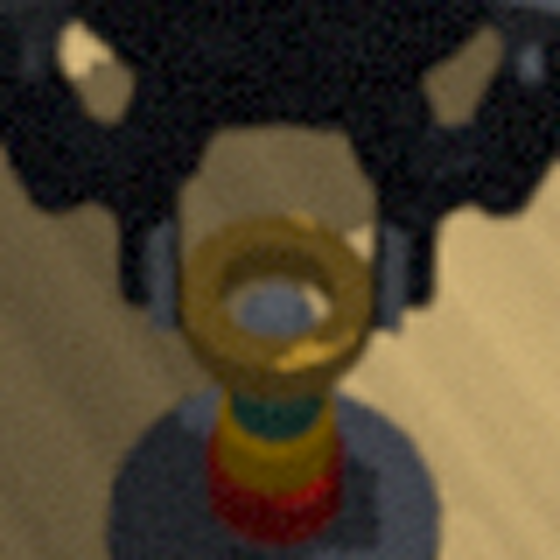

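```bash
python3 - <<'E'
from fit import *
g=np.array([.5512,-.0146]); d=np.array([.516,.857])
for h in(0,.005,.01):
    # back rim of nose, front edges of green top/bottom and yellow/red
    pr=lambda rr,z:proj("scene",[*(g+d*rr),z+h])[1].round(1)
    print(h,"nose back",pr(-.0045,.09),"nose shoulder front",pr(.0085,.084),"tip bottom front",pr(.0085,.068),"green top front rim",pr(.011,.0655),"green bot",pr(.011,.052),"yel top",pr(.0135,.0495),"yel bot",pr(.0135,.036),"red top",pr(.016,.0335),"red bot",pr(.016,.017))
im=cv2.cvtColor(cv2.imread("pics/scene0.png"),cv2.COLOR_BGR2RGB)
for v in range(192,240): print(v,im[v,333:336].mean(0).round().astype(int),end="; ")
E
```

```text
0 nose back 198.1 nose shoulder front 207.2 tip bottom front 213.2 green top front rim 215.4 green bot 220.3 yel top 222.5 yel bot 227.3 red top 229.4 red bot 235.1
0.005 nose back 196.2 nose shoulder front 205.3 tip bottom front 211.3 green top front rim 213.6 green bot 218.5 yel top 220.7 yel bot 225.5 red top 227.7 red bot 233.4
0.01 nose back 194.2 nose shoulder front 203.3 tip bottom front 209.5 green top front rim 211.7 green bot 216.7 yel top 218.9 yel bot 223.8 red top 225.9 red bot 231.7
192 [163 139  92]; 193 [162 139  92]; 194 [166 142  95]; 195 [160 142 111]; 196 [146 145 140]; 197 [140 145 156]; 198 [141 148 156]; 199 [138 143 152]; 200 [118 122 131]; 201 [ 99 103 110]; 202 [103 107 114]; 203 [102 108 114]; 204 [88 92 96]; 205 [65 68 73]; 206 [48 50 54]; 207 [54 55 59]; 208 [51 51 55]; 209 [53 57 60]; 210 [50 62 62]; 211 [42 77 62]; 212 [40 81 61]; 213 [26 59 46]; 214 [19 42 33]; 215 [14 35 28]; 216 [17 39 30]; 217 [57 56 27]; 218 [130  99   0]; 219 [164 119   0]; 220 [132  95   0]; 221 [78 57  0]; 222 [73 53  0]; 223 [75 55  0]; 224 [79 47  0]; 225 [100  32   5]; 226 [109  18   8]; 227 [87 11 13]; 228 [53  1  3]; 229 [51  5  2]; 230 [54  3  1]; 231 [54  6  4]; 232 [52 17 18]; 233 [34 24 27]; 234 [24 26 30]; 235 [30 31 35]; 236 [48 49 53]; 237 [54 57 61]; 238 [53 55 62]; 239 [56 59 64];
```

Call:
carry_out(motion="0.6 0 0 1 0; 0.6 0 0 1 0; 0.6 0 0 1 0; 0.6 0 0 1 0; 0.6 0 0 1 0; 0.6 0 0 1 0; 0.6 0 0 0 0; 0.6 0 0 0 0", newtons=20)

```text
clock: 16.05
tcp_pos: [0.5506, -0.0202, 0.0579]
orientation: [2.731, 1.553, 0.0]
contact_force: [-0.5, 0.4, -1.0]
grip_width: 0.0421
```

Call:
carry_out(motion="0.6 0 0 1 0; 0.6 0 0 1 0; 0.6 0 0 1 0; 0.6 0 0 0.5 0; 0.6 0 0 0.5 0; 0.6 0 0 0 0; 0.6 0 0 0 0; 0.6 0 0 0 0")

```text
clock: 17.05
tcp_pos: [0.5506, -0.0202, 0.0539]
orientation: [2.731, 1.552, 0.0]
contact_force: [0.0, 0.6, -0.4]
grip_width: 0.0424
```

Call:
carry_out(motion="0.6 0 0 0.5 0; 0.6 0 0 0.5 0; 0.6 0 0 0.5 0; 0.6 0 0 0.5 0; 0.6 0 0 0 0; 0.6 0 0 0 0; 0.6 0 0 0 0; 0.6 0 0 0 0")

```text
clock: 18.05
tcp_pos: [0.5506, -0.0202, 0.0519]
orientation: [2.731, 1.552, 0.0]
contact_force: [1.0, -0.7, -0.1]
grip_width: 0.0419
```

Underside at about 73 mm with no contact; I keep going in small steps.

Call:
carry_out(motion="0.6 0 0 0.5 0; 0.6 0 0 0.5 0; 0.6 0 0 0.5 0; 0.6 0 0 0.5 0; 0.6 0 0 0.5 0; 0.6 0 0 0 0; 0.6 0 0 0 0; 0.6 0 0 0 0")

```text
clock: 19.05
tcp_pos: [0.5506, -0.0202, 0.0494]
orientation: [2.731, 1.552, 0.0]
contact_force: [-0.3, -0.6, -0.4]
grip_width: 0.042
```

```bash
python3 look.py 14
```

```text
t 19.05 tcp [ 0.5506 -0.0202  0.0494] w 0.042 F [-0.3 -0.6 -0.4] tool delta mm [ -0.1  -0.6 -57.6] toolx [ 0.5116  0.8592 -0.    ] tooly [ 8.592e-01 -5.116e-01  1.000e-04] z [ 0. -0. -1.]
ring (array([ 0.55176223, -0.01448909]), 29, np.float64(0.000693853243614579), np.float64(0.02187730683432237)) minus tcp mm [1.18380363 5.62759819]
```

View pics/s14c.png

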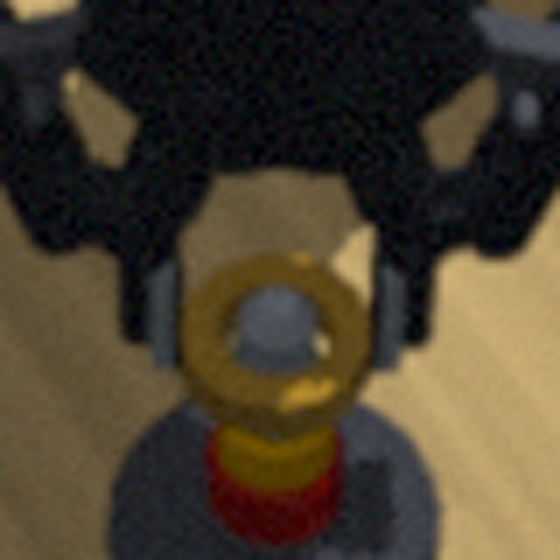

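Call:
carry_out(motion="0.6 0 0 0.6 0; 0.6 0 0 0.6 0; 0.6 0 0 0.6 0; 0.6 0 0 0.6 0; 0.6 0 0 0.6 0; 0.6 0 0 0 0; 0.6 0 0 0 0; 0.6 0 0 0 0")

```text
clock: 20.1
tcp_pos: [0.5506, -0.0202, 0.0464]
orientation: [2.731, 1.553, 0.0]
contact_force: [-0.6, -0.2, -0.6]
grip_width: 0.0417
```

Call:
carry_out(motion="0.6 0 0 0.8 0; 0.6 0 0 0.8 0; 0.6 0 0 0.8 0; 0.6 0 0 0.8 0; 0.6 0 0 0.8 0; 0.6 0 0 0 0; 0.6 0 0 0 0; 0.6 0 0 0 0")

```text
clock: 21.1
tcp_pos: [0.5506, -0.0201, 0.0425]
orientation: [2.731, 1.552, 0.0]
contact_force: [-0.4, -0.1, -0.3]
grip_width: 0.0423
```

Call:
carry_out(motion="0.6 0 0 1 0; 0.6 0 0 1 0; 0.6 0 0 1 0; 0.6 0 0 0.5 0; 0.6 0 0 0.5 0; 0.6 0 0 0 0; 0.6 0 0 0 0; 0.6 0 0 0 0")

```text
clock: 22.1
tcp_pos: [0.5506, -0.0202, 0.0384]
orientation: [2.731, 1.552, 0.0]
contact_force: [0.1, -0.9, -1.2]
grip_width: 0.0421
```

Call:
carry_out(motion="0.6 0 0 0.5 0; 0.6 0 0 0.5 0; 0.6 0 0 0.5 0; 0.6 0 0 0.5 0; 0.6 0 0 0 0; 0.6 0 0 0 0; 0.6 0 0 0 0; 0.6 0 0 0 0")

```text
clock: 23.1
tcp_pos: [0.5506, -0.0201, 0.0364]
orientation: [-2.731, -1.552, -0.0]
contact_force: [0.1, 0.2, -0.4]
grip_width: 0.0418
```

Call:
carry_out(motion="0.6 0 0 0.5 0; 0.6 0 0 0.5 0; 0.6 0 0 0.5 0; 0.6 0 0 0.5 0; 0.6 0 0 0 0; 0.6 0 0 0 0; 0.6 0 0 0 0; 0.6 0 0 0 0")

```text
clock: 24.1
tcp_pos: [0.5506, -0.0202, 0.0344]
orientation: [2.731, 1.552, 0.0]
contact_force: [1.1, -0.2, 0.4]
grip_width: 0.042
```

```bash
python3 look.py 15
```

```text
t 24.1 tcp [ 0.5506 -0.0202  0.0344] w 0.042 F [ 1.1 -0.2  0.4] tool delta mm [ -0.1  -0.6 -72.6] toolx [0.5116 0.8592 0.    ] tooly [ 8.592e-01 -5.116e-01  1.000e-04] z [ 1.e-04  0.e+00 -1.e+00]
ring (array([ 0.55194922, -0.01407681]), 18, np.float64(0.0005013544941169089), np.float64(0.02195775479255039)) minus tcp mm [1.36559131 6.09746947]
```

View pics/s15c.png

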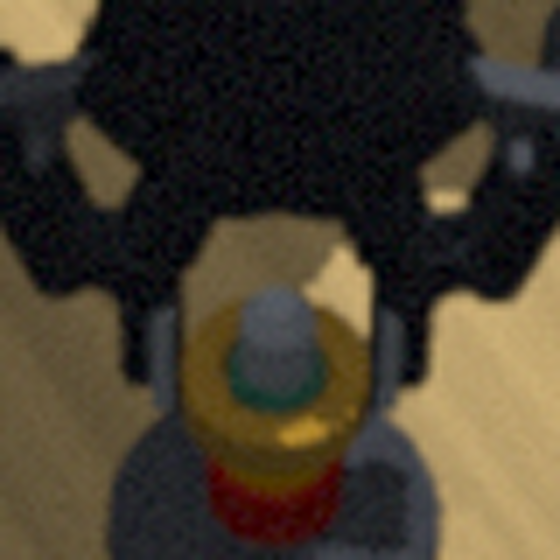

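Call:
carry_out(motion="0.6 0 0 0.4 0; 0.6 0 0 0.4 0; 0.6 0 0 0.4 0; 0.6 0 0 0 0; 0.6 0 0 0 0; 0.6 0 0 0 0; 0.6 0 0 0 0; 0.6 0 0 0 0")

```text
clock: 25.15
tcp_pos: [0.5506, -0.0201, 0.0332]
orientation: [2.731, 1.552, 0.0]
contact_force: [-0.6, 0.4, -0.0]
grip_width: 0.0421
```

Call:
carry_out(motion="0.6 0 0 0.4 0; 0.6 0 0 0.4 0; 0.6 0 0 0.4 0; 0.6 0 0 0 0; 0.6 0 0 0 0; 0.6 0 0 0 0; 0.6 0 0 0 0; 0.6 0 0 0 0")

```text
clock: 26.15
tcp_pos: [0.5508, -0.0201, 0.0328]
orientation: [2.731, 1.552, 0.001]
contact_force: [-2.4, 0.6, 9.0]
grip_width: 0.0422
```

Call:
carry_out(motion="0.6 -0.2 -0.4 0 0; 0.6 0 0 0 0; 0.6 0 0 0 0; 0.6 0 0 0 0; 0.6 0 0 0 0; 0.6 0 0 0 0; 0.6 0 0 0 0; 0.6 0 0 0 0")

```text
clock: 27.15
tcp_pos: [0.5507, -0.02, 0.0328]
orientation: [2.731, 1.552, 0.002]
contact_force: [-2.6, 0.6, 7.5]
grip_width: 0.0419
```

```bash
python3 look.py 16; python3 - <<'E'
from h import *
print(r.get_obs()["moment"].round(2))
E
```

```text
t 27.15 tcp [ 0.5507 -0.02    0.0328] w 0.0419 F [-2.6  0.6  7.5] tool delta mm [ -0.3  -0.6 -74.2] toolx [5.116e-01 8.593e-01 6.000e-04] tooly [ 0.8593 -0.5116  0.001 ] z [ 0.0012 -0.     -1.    ]
ring (array([ 0.55247572, -0.01427402]), 15, np.float64(0.0006219763703766791), np.float64(0.022048131153712233)) minus tcp mm [1.76249543 5.78036238]
[ 0.09  0.42 -0.06]
```

View pics/s16c.png

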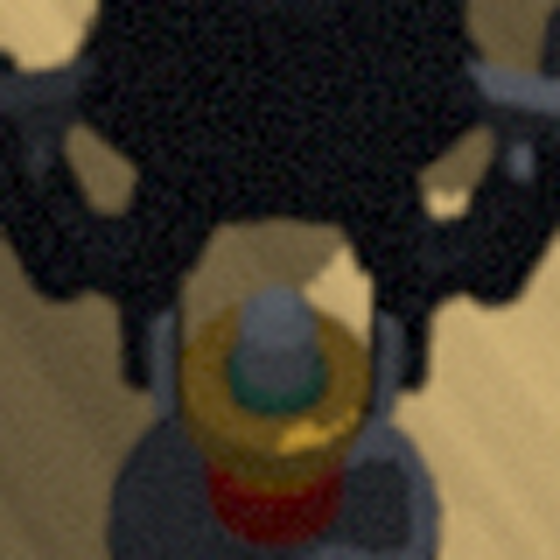

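Call:
carry_out(motion="0.6 -0.3 -0.4 0 0; 0.6 -0.2 -0.4 0 0; 0.6 0 0 0 0; 0.6 0 0 0 0; 0.6 0 0 0 0; 0.6 0 0 0 0; 0.6 0 0 0 0; 0.6 0 0 0 0")

```text
clock: 28.2
tcp_pos: [0.5505, -0.02, 0.0328]
orientation: [2.73, 1.552, 0.004]
contact_force: [0.3, 0.4, 6.2]
grip_width: 0.0419
```

Call:
carry_out(motion="0.6 0 0 0.2 0; 0.6 0 0 0.2 0; 0.6 0 0 0 0; 0.6 0 0 0 0; 0.6 0 0 0 0; 0.6 0 0 0 0; 0.6 0 0 0 0; 0.6 0 0 0 0")

```text
clock: 29.2
tcp_pos: [0.5505, -0.0201, 0.0327]
orientation: [2.73, 1.552, 0.004]
contact_force: [-0.3, 1.9, 8.6]
grip_width: 0.0421
```

```bash
python3 - <<'E'
from fit import *
delta([.55,-.02,.107])
H=load("pics/top0.png"); h,s,v=np.moveaxis(H,2,0)
m=(h>17)&(h<30)&(s>150)&(v>120)&box(H,165,230,218,282)
for z in(.006,): print("yel top",arc("top",m,z,.035,(.523,.253),lambda u,w:True))
m=((h<9)|(h>172))&(s>120)&box(H,170,275,226,325); print("red top",arc("top",m,.006,.035,(.432,.233),lambda u,w:True))
m=(s>110)&(v>85)&box(H,435,230,475,260)&(h<26)
cs,hi=cv2.findContours(m.astype(np.uint8),cv2.RETR_CCOMP,cv2.CHAIN_APPROX_NONE)
print("ring areas px",[cv2.contourArea(c) for c in cs if len(c)>10])
H=load("pics/scene0.png"); h,s,v=np.moveaxis(H,2,0)
m=(h>17)&(h<30)&(s>200)&(v>100)&box(H,410,325,480,395)
a=arc("scene",m,.006,.035,(.525,.256),lambda u,w:w<358); print("yel scene",a)
E
```

```text
t 29.2 tcp [ 0.5505 -0.0201  0.0327] w 0.0421 F [-0.3  1.9  8.6] tool delta mm [ -0.1  -0.3 -74.3] toolx [0.5116 0.8592 0.0014] tooly [ 0.8592 -0.5116  0.0022] z [ 2.6e-03  1.0e-04 -1.0e+00]
yel top (array([0.524692  , 0.25402743]), 93, np.float64(0.0006209951465905681), np.float64(0.03467358189529114))
red top (array([0.43240055, 0.23322762]), 92, np.float64(0.0005847056492828298), np.float64(0.034253897642494584))
ring areas px [301.0, 133.5]
yel scene (array([0.5262665 , 0.25739322]), 64, np.float64(0.0004246029413579943), np.float64(0.03491738043253145))
```

Call:
carry_out(motion="0.6 0 0 -2 0; 0.6 0 0 -8 0; 0.6 0 0 -15 0; 0.6 0 0 -18 0; 0.6 0 0 -18 0; 0.6 0 0 -15 0; 0.6 0 0 -4 0; 0.6 0 0 0 0")

```text
clock: 30.2
tcp_pos: [0.5491, -0.0202, 0.1117]
orientation: [2.731, 1.552, 0.0]
contact_force: [-0.4, 0.3, -0.7]
grip_width: 0.0425
```

```bash
python3 - <<'E'
from h import *
delta([.5258,.2523,.109])
E
```

```text
t 30.2 tcp [ 0.5491 -0.0202  0.1117] w 0.0425 F [-0.4  0.3 -0.7] tool delta mm [ 222.2 -159.5    2.7] toolx [0.5116 0.8592 0.    ] tooly [ 8.592e-01 -5.116e-01  2.000e-04] z [ 2.e-04 -1.e-04 -1.e+00]
```

Call:
carry_out(motion="0.6 15 -10 0 0; 0.6 32 -23 0 0; 0.6 36 -26 0 0; 0.6 36 -26 0 0; 0.6 36 -26 0 0; 0.6 36 -26 0 0; 0.6 24 -17 0 0; 0.6 7 -5 0 0")

```text
clock: 31.2
tcp_pos: [0.5243, 0.2555, 0.111]
orientation: [-2.726, -1.558, 0.001]
contact_force: [0.1, -0.0, -0.8]
grip_width: 0.0421
```

```bash
python3 - <<'E'
from h import *
delta([.5258,.2523,-.015])
im=grab_frame("scene"); cv2.imwrite("pics/s17.png",cv2.resize(im[240:440,360:560],None,fx=3,fy=3,interpolation=cv2.INTER_CUBIC)[:,:,::-1])
E
```

```text
t 31.2 tcp [0.5243 0.2555 0.111 ] w 0.0421 F [ 0.1 -0.  -0.8] tool delta mm [ -2.    3.1 125.9] toolx [0.5075 0.8617 0.    ] tooly [ 0.8617 -0.5075 -0.0018] z [-1.5e-03  9.0e-04 -1.0e+00]
```

View pics/s17.png

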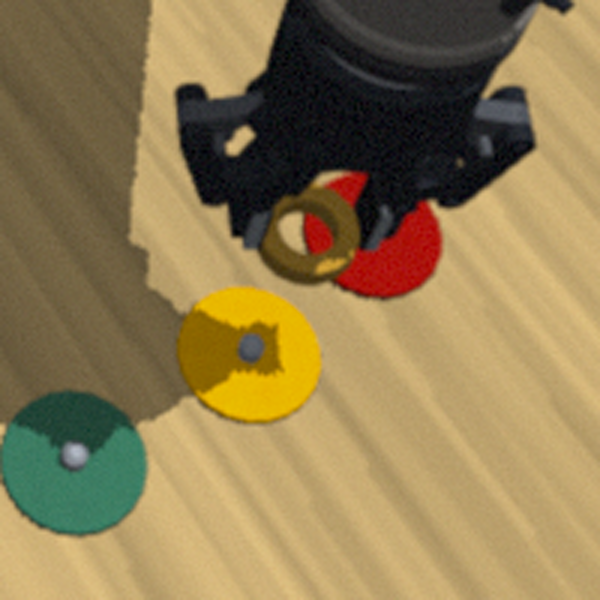

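Call:
carry_out(motion="0.6 -1 1 12 0; 0.6 -0.5 1 20 0; 0.6 0 0 20 0; 0.6 0 0 20 0; 0.6 0 0 18 0; 0.6 0 0 12 0; 0.6 0 0 6 0; 0.6 0 0 0 0")

```text
clock: 32.25
tcp_pos: [0.5271, 0.2495, 0.0034]
orientation: [2.731, 1.552, -0.0]
contact_force: [-0.2, -0.2, -0.9]
grip_width: 0.0418
```

```bash
python3 - <<'E'
from h import *
delta([.5258,.2523,-.015])
im=grab_frame("scene"); cv2.imwrite("pics/s18.png",cv2.resize(im[290:410,390:510],None,fx=5,fy=5,interpolation=cv2.INTER_CUBIC)[:,:,::-1])
E
```

```text
t 32.25 tcp [0.5271 0.2495 0.0034] w 0.0418 F [-0.2 -0.2 -0.9] tool delta mm [ 1.7 -2.5 18.4] toolx [ 5.116e-01  8.592e-01 -2.000e-04] tooly [ 8.592e-01 -5.116e-01 -1.000e-04] z [-2.e-04 -2.e-04 -1.e+00]
```

View pics/s18.png

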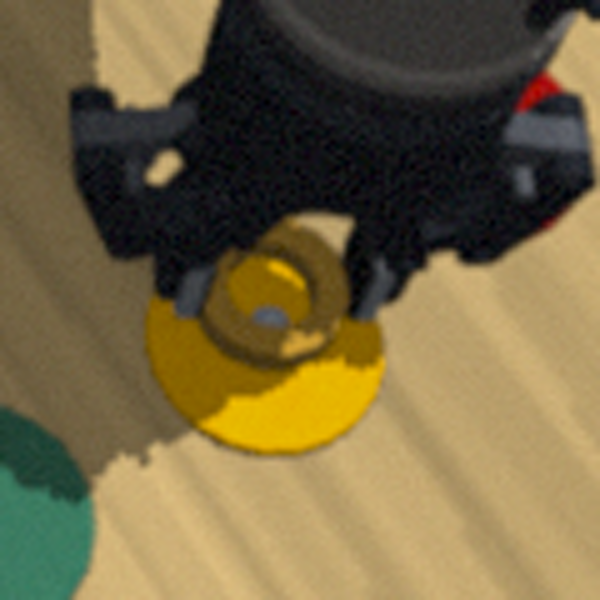

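Call:
carry_out(motion="0.6 1.7 -2.5 0 0; 0.6 0 0 3 0; 0.6 0 0 3 0; 0.6 0 0 3 0; 0.6 0 0 3 0; 0.6 0 0 3 0; 0.6 0 0 1 0; 0.6 0 0 0 0")

```text
clock: 33.3
tcp_pos: [0.5258, 0.2524, -0.0124]
orientation: [2.731, 1.553, -0.0]
contact_force: [-0.2, -0.2, -0.3]
grip_width: 0.0421
```

```bash
python3 - <<'E'
from h import *
delta([.5258,.2523,-.015])
im=grab_frame("scene"); cv2.imwrite("pics/s19.png",cv2.resize(im[290:410,390:510],None,fx=5,fy=5,interpolation=cv2.INTER_CUBIC)[:,:,::-1])
E
```

```text
t 33.3 tcp [ 0.5258  0.2524 -0.0124] w 0.0421 F [-0.2 -0.2 -0.3] tool delta mm [-0.   0.1  2.6] toolx [ 5.115e-01  8.593e-01 -1.000e-04] tooly [ 0.8593 -0.5115 -0.    ] z [-1.e-04 -1.e-04 -1.e+00]
```

View pics/s19.png

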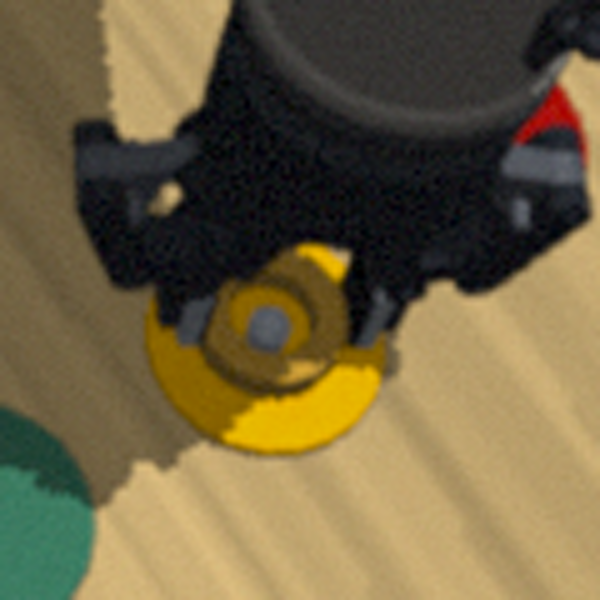

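Pin at (268,328) is inside the bore, and the underside is about 2.7 mm above the disc. Lowering gently until contact.

Call:
carry_out(motion="0.6 0 0 0.5 0; 0.6 0 0 0.5 0; 0.6 0 0 0.5 0; 0.6 0 0 0.5 0; 0.6 0 0 0.3 0; 0.6 0 0 0 0; 0.6 0 0 0 0; 0.6 0 0 0 0")

```text
clock: 34.35
tcp_pos: [0.5258, 0.2524, -0.0147]
orientation: [2.731, 1.552, 0.0]
contact_force: [0.3, -0.2, -0.9]
grip_width: 0.042
```

Call:
carry_out(motion="0.6 0 0 0.4 0; 0.6 0 0 0.3 0; 0.6 0 0 0.3 0; 0.6 0 0 0 0; 0.6 0 0 0 0; 0.6 0 0 0 0; 0.6 0 0 0 0; 0.6 0 0 0 0")

```text
clock: 35.35
tcp_pos: [0.5259, 0.2524, -0.0153]
orientation: [2.731, 1.552, 0.0]
contact_force: [-2.4, -0.7, 6.9]
grip_width: 0.0424
```

Call:
carry_out(motion="0.6 0 0 -0.5 0; 0.45 0 0 0 0; 0.35 0 0 0 0; 0.2 0 0 0 0; 0.2 0 0 0 0; 0.2 0 0 0 0; 0.2 0 0 0 0; 0.2 0 0 0 0")

```text
clock: 36.35
tcp_pos: [0.5258, 0.2524, -0.0152]
orientation: [2.731, 1.553, -0.0]
contact_force: [-0.0, 0.1, -0.7]
grip_width: 0.0684
```

```bash
python3 - <<'E'
from h import *
delta([.5258,.2523,-.015])
im=grab_frame("scene"); cv2.imwrite("pics/s20.png",cv2.resize(im[290:410,390:510],None,fx=5,fy=5,interpolation=cv2.INTER_CUBIC)[:,:,::-1])
E
```

```text
t 36.35 tcp [ 0.5258  0.2524 -0.0152] w 0.0684 F [-0.   0.1 -0.7] tool delta mm [-0.   0.1 -0.2] toolx [ 0.5116  0.8592 -0.    ] tooly [ 0.8592 -0.5116 -0.    ] z [-0. -0. -1.]
```

View pics/s20.png

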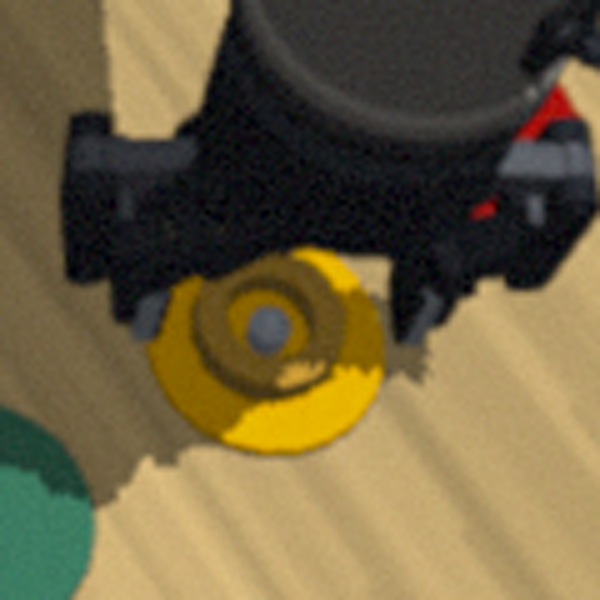

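Both fingers stand clear of the ring, which lies flat with the pin at (268,328) in its bore. Lifting away.

Call:
carry_out(motion="0.2 0 0 -5 0; 0.2 0 0 -10 0; 0.2 0 0 -20 0; 0.2 0 0 -30 0; 0.2 0 0 -30 0; 0.2 0 0 -20 0; 0.2 0 0 -10 0; 0.2 0 0 0 0")

```text
clock: 37.4
tcp_pos: [0.5263, 0.2526, 0.1109]
orientation: [2.731, 1.552, 0.003]
contact_force: [-0.2, -0.2, -0.2]
grip_width: 0.0681
```

```bash
python3 - <<'E'
from fit import *
delta([.5258,.2523,-.015])
im=grab_frame("scene"); cv2.imwrite("pics/s21f.png",im[:,:,::-1])
H=load("pics/s21f.png"); h,s,v=np.moveaxis(H,2,0)
cv2.imwrite("pics/t21.png",grab_frame("top")[:,:,::-1])
E
```

```text
t 37.4 tcp [0.5263 0.2526 0.1109] w 0.0681 F [-0.2 -0.2 -0.2] tool delta mm [ -0.7  -0.4 125.9] toolx [0.5117 0.8592 0.0015] tooly [ 0.8592 -0.5117  0.001 ] z [ 1.7e-03  8.0e-04 -1.0e+00]
```

View pics/s21f.png

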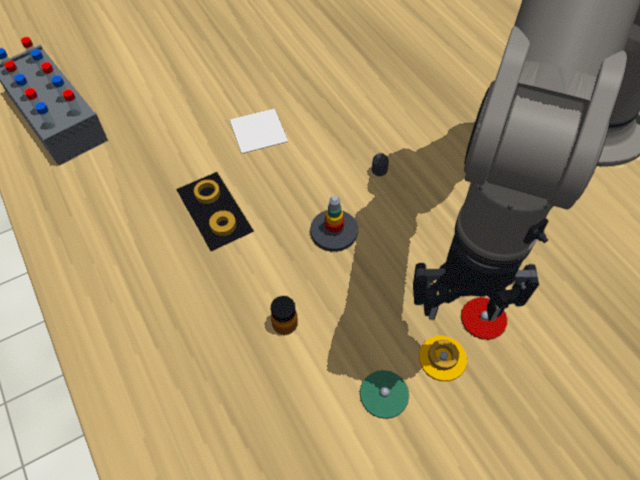

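View pics/t21.png

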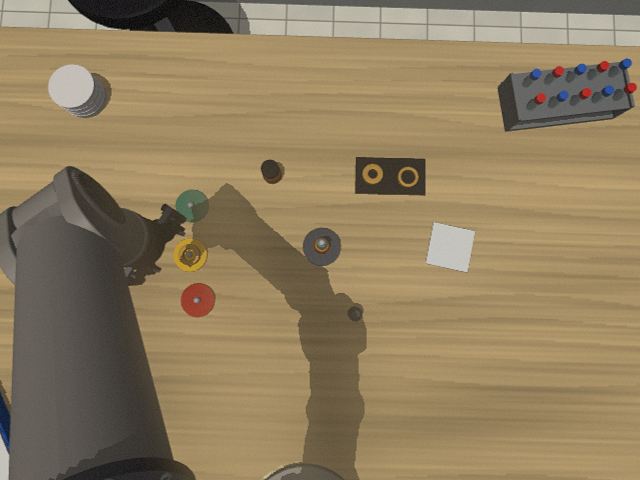

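```bash
python3 -c "
from bench import r
print(r.hand_in())"
```

```text
the job is handed in; nothing more can be done
None
```

The ring from the white mat stopped on the gauge's yellow step, so its bore is 25 mm. I set it down on the yellow post, let go and handed the job in at about 37.5 s; no verdict was reported.

**Gauging:** The ring stopped with its underside about 54 mm above the bench, inside the 50.5–60.5 mm yellow range. It did not sink under 6–9 N held for several seconds. Pressing was slightly off-axis at first, with about 2.5 N sideways. A nudge of about 1 mm removed that and the height did not change.

**Placing:** The ring touched the yellow disc at the expected height with about 7 N, and I opened the fingers there. The last pictures show it flat with the pin in its bore and the gripper clear above. The other two rings, the jar and the lens are at the same pixels as at the start.

**Checks that disagreed:**
- **Finger height:** The fingertips stood about 20 mm higher than the reported TCP, so my first closing passed over the ring without touching it.
- **Camera offsets:** The two cameras differed by about 2–4 mm. I corrected this from the gripped ring and the gauge contact.
- **Screw height h:** From the picture I read h as about 7 mm, but the contact height gives about 3.4 mm. Both fit yellow, and the ring's bore in the pictures also measured about 25 mm.
- **Grip width:** The gripper read about 42 mm on the 44 mm ring throughout.

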